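Make up the pepper mill and candlestick kits

ROBOT

A 7-joint arm with a two-finger parallel gripper is mounted at the origin on the work surface. World frame = base frame: x ahead of the robot, y to its left, z up, the work surface at z = 0. Lengths are in m, angles in rad, forces in N, time in s.
With the tool pointing down it reaches from about 0.425 to 0.925 m from the base axis. Payload 6.8 kg.
Tool frame: the origin (TCP) lies at the very end of the fingers, on their centre line; the grasp point (between the pads) lies bot.hold_point_z behind it (bot.hold_point_z is the distance from the TCP to the grasp point, in m); x points along the fingers, z is the direction in which the jaws open and shut, and the axes are right-handed (so a half turn about x gives the same grasp; the last joint's range is limited). The gripper opens to 85 mm and grips with 20 to 120 N. Pads are 22 mm wide; open, the fingers measure 114 mm over their backs; the gripper's body (76 mm by 85 mm) begins 54 mm behind the grasp point. The pads swing forward as they close: fully open they stand 13 mm farther back than shut.
Start: joints at [1.156, 0.477, 0.022, 1.555, -0.011, 1.109, -0.083], TCP at [0.204, -0.643, 0.198] pointing down, gripper open.
Joint ranges: [-2.96, 2.96], [-0.34, 2.1], [-1.41, 1.46], [0.24, 2.44], [-1.37, 4.51], [0.17, 1.92], [-2.96, 2.96]. Speed limits (rad/s): [2.39, 2.39, 3.14, 3.14, 3.14, 3.14, 3.14].

INTERFACE

Orientations are given as a unit quaternion [w, x, y, z].
In Python, from station import bot gives the robot as it stands.
- The arm moves only by the tool drive_tool, never from a script. Its arguments are lists of equal length, an entry for each row: "slide": the shift along the world's x, y, z in mm, a list of three; "turn": the turn, a rotation vector about the world's x, y, z in rad, a list of three; "gripper": the opening, from 0 (shut) to 1 (fully open). A call has 1 to 10 rows; each row is the pose to reach, as a shift and turn from the pose measured when the call began; what a row does not reach only later rows make up. A row lasts 1/10 s, in which the tool goes at most 50 mm and 8.59 degrees, less where a joint would pass 70% of its speed; a pose out of reach is approached as far as the arm can. A call with a gripper value outside its range is refused whole. The fingers move at their own pace and stop on an object; "squeeze" is the grip in N (left out, the last holds). Time passes only in rows, so rows that repeat a pose let the fingers close. It gives the time, the measured TCP pose, the force and the opening at its end, in the units of the state.
- bot.get_obs(): the state, without advancing time (a new reading comes with each control period).
- bot.read_camera(name): name is "scene" or "top" or "wrist"; returns a dict with "color" (384x512x3 uint8, red, green, blue), "fovy" (degrees; the focal length in pixels is half the picture's height over the tangent of half this angle, whatever the lens; pixels are square), "cx", "cy" (the principal point, pixels), "R" (3x3) and "t" (3): a world point X has camera coordinates R X + t. Camera axes: x right, y down, z forward; pixel columns grow to the right and rows downward; lengths in m; the calibration is good to about 2 mm. A picture is of the moment at which its call begins. There is no depth.
- bot.hand_in(): hands the job in, once; it reports no verdict.
The state is a dict: "t": time; "q": joint angles; "joint_vel": joint speeds; "joint_torque": joint torques, N m; "eef_pos": TCP position; "tool_rot": TCP orientation; "contact_force": force on the tool from outside, world axes, zero at the start; "torque": the same for the moment, N m; "gripper_width": opening from 0.0 (shut) to 1.0 (fully open).
Only numpy, scipy, OpenCV 4.12 (cv2) and the standard library are available. Lean on these libraries where they do the work, as an engineer would, in place of code of your own. Each camera call takes 0.05 s, during which the arm holds its last target.

TASK

Make up two assembly kits from the turned parts on the bench: stand the tall mill body, the mill head and the steel grinding mechanism upright in the three-compartment tray (body in the widest compartment, head in the middle, mechanism in the narrowest), and the candlestick foot and stem upright in the two-compartment tray (foot in the wider, stem in the narrower). Leave the short mill body and the bowl standing where they are.

Things in the scene. Friction and masses are not known exactly. Their poses are not given: they have to be found in the camera images.
- mill_body: Tall pepper mill body of turned pale wood, standing upright, 140 mm high: round foot 58 mm across (lowest 18 mm), waist 42 mm, straight collar 48 mm across from 92 mm up to the top, with a 28 mm bore open at the top. About 0.2 kg. Origin: centre of its underside, z axis up its own axis.
- mill_head: Pepper mill head of turned pale wood, standing on its flat end: straight round side 50 mm across from the bottom up to 40 mm, domed above, with a small 12 mm steel nut on top; 62 mm high in all. About 0.08 kg. Origin: centre of its underside, z axis up its own axis.
- mill_mechanism: Steel pepper grinding mechanism standing upright: black and steel round grinder 42 mm across and 29 mm high at the bottom, with a straight bare round metal rod 8 mm thick rising on its axis from 29 to 118 mm, nut 9 mm across on top; 125 mm high in all. About 0.09 kg. It can be held by the rod. Origin: centre of its underside, z axis up its own axis.
- stick_foot: Candlestick foot of turned pale wood: round plate 72 mm across at the bottom, narrowing by 18 mm height to a straight neck 40 mm across that goes up to 52 mm, with a 12 mm dowel hole in the top. About 0.1 kg. Origin: centre of its underside, z axis up its own axis.
- stick_stem: Candlestick stem of turned pale wood standing upright, 125 mm high: base 40 mm across, slim shaft 22 to 26 mm with one 36 mm bead, and a straight candle cup 42 mm across from 88 mm up to the top, with a 22 mm candle hole. About 0.09 kg. Origin: centre of its underside, z axis up its own axis.
- short_mill_body: Short pepper mill body, same pale wood and shape as the tall one but only 95 mm high (foot 58 mm across, top collar 48 mm across). Loose, and no part of either kit: leave it standing where it is. Origin: centre of its underside, z axis up its own axis.
- bowl: Turned pale wooden bowl, 98 mm across and 52 mm high. Loose, and no part of either kit: leave it standing where it is. Origin: centre of its underside, z axis up its own axis.
- mill_tray: Fixed three-compartment tray, plywood floor, wooden rims; 266 mm long (y) x 106 mm (x). Floor 6 mm above the bench; rims and dividers 8 mm thick, tops 18 mm above the bench. Compartments 90 mm along x, centred at x = 0; along y: widest 90 mm, centre y +80 mm (tall body); middle 78 mm, centre -12 mm (head); narrowest 66 mm, centre -92 mm (mechanism). Origin: centre of underside.
- stick_tray: Fixed two-compartment tray, plywood floor, wooden rims; 190 mm long (y) x 106 mm (x). Floor 6 mm above the bench; rims and divider 8 mm thick, tops 18 mm above the bench. Compartments 90 mm along x, centred at x = 0; along y: wider 100 mm, centre y +37 mm (candlestick foot); narrower 66 mm, centre -54 mm (stem). Origin: centre of underside.
Mind the look-alikes: they are no part of the job. What is shaped like the stick_tray but green is not meant.

How it is judged:
By the outcome, as a careful person would: the job done as asked, in the order asked, and still so for the second after the job is handed in, with the robot touching nothing.
It also fails if it takes over 134 s, if anything falls off the work surface, if the arm or the gripper's body presses on something with over 40 N, if the wrist force passes 120 N, or if a joint passes its speed limit or range.

## Working session

There is one attempt and no reset: what is moved stays moved. The work goes in short steps, Python scripts to look and compute and a tool call to move; the robot and the scene stay as the last step left them, time stands still between calls to the robot, and variables do not carry over. Pictures are saved under pics/ and viewed, and the job is handed in when it is done.

Besides the shell and the picture viewer there is one more tool, called after "Call:" by a JSON object that holds its "api" and its "payload". drive_tool: Moves the arm, as the interface text tells. Its arguments: {"type":"object","properties":{"slide":{"type":"array"},"turn":{"type":"array"},"gripper":{"type":"array"},"squeeze":{"type":"number"}},"required":["slide","turn","gripper"]}

```bash
mkdir -p pics; ls; python3 - <<'E'
from station import bot
import cv2
o=bot.get_obs();print({k:o[k] for k in('t','eef_pos','tool_rot','contact_force','gripper_width')},bot.hold_point_z)
for n in('scene','top','wrist'):
    c=bot.read_camera(n);cv2.imwrite(f'pics/{n}0.png',c['color'][:,:,::-1])
    print(n,c['fovy'],c['cx'],c['cy'],c['R'],c['t'],[k for k in c])
E
```

```text
pics
{'t': 0.0, 'eef_pos': array([ 0.20363741, -0.64286439,  0.19701698]), 'tool_rot': array([ 0.5699708 ,  0.41806715,  0.5710862 , -0.41738914]), 'contact_force': array([ 0.15528246, -0.09750134, -0.45329775]), 'gripper_width': 1.0011963265371122} 0.0187
scene 42.84886859009025 255.09674996374918 195.52684997183937 [[ 0.85100731  0.52514314 -0.00335307]
 [ 0.28648685 -0.46959119 -0.83511041]
 [-0.44012707  0.70972445 -0.55007214]] [-0.39510173 -0.10750251  1.69515528] ['color', 'fovy', 'cx', 'cy', 'R', 't']
top 54.69951308131361 250.0297665303614 192.66474215675558 [[ 0.02712844 -0.99961659  0.00554234]
 [-0.98726597 -0.02766182 -0.15665481]
 [ 0.15674806 -0.00122196 -0.98763786]] [-0.0062102   0.48236857  0.89208608] ['color', 'fovy', 'cx', 'cy', 'R', 't']
wrist 64.39460899869478 257.17249492861475 187.58903867370043 [[ 0.30305094 -0.95297309 -0.00155771]
 [-0.90172214 -0.28728091  0.32305859]
 [-0.30831365 -0.09649858 -0.94637768]] [-0.67526197 -0.04209282  0.38120145] ['color', 'fovy', 'cx', 'cy', 'R', 't']
```

View pics/scene0.png

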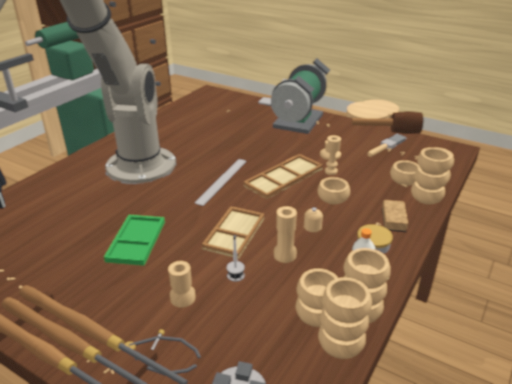

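View pics/top0.png

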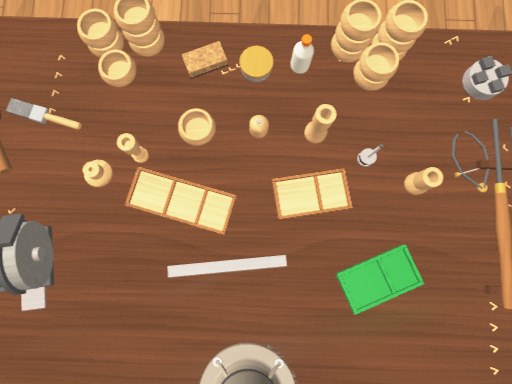

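View pics/wrist0.png

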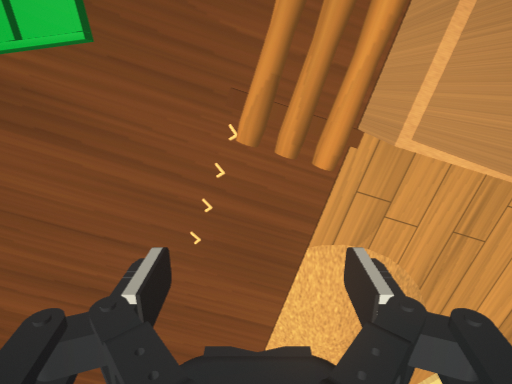

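```bash
python3 - <<'E'
import cv2
a=cv2.imread('pics/top0.png')
cv2.imwrite('pics/top_a.png',cv2.resize(a[90:240,80:280],None,fx=4,fy=4,interpolation=cv2.INTER_CUBIC))
cv2.imwrite('pics/top_b.png',cv2.resize(a[90:240,260:460],None,fx=4,fy=4,interpolation=cv2.INTER_CUBIC))
b=cv2.imread('pics/scene0.png')
cv2.imwrite('pics/scene_a.png',cv2.resize(b[120:320,150:416],None,fx=3,fy=3,interpolation=cv2.INTER_CUBIC))
E
```

```text
(no output)
```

View pics/top_a.png

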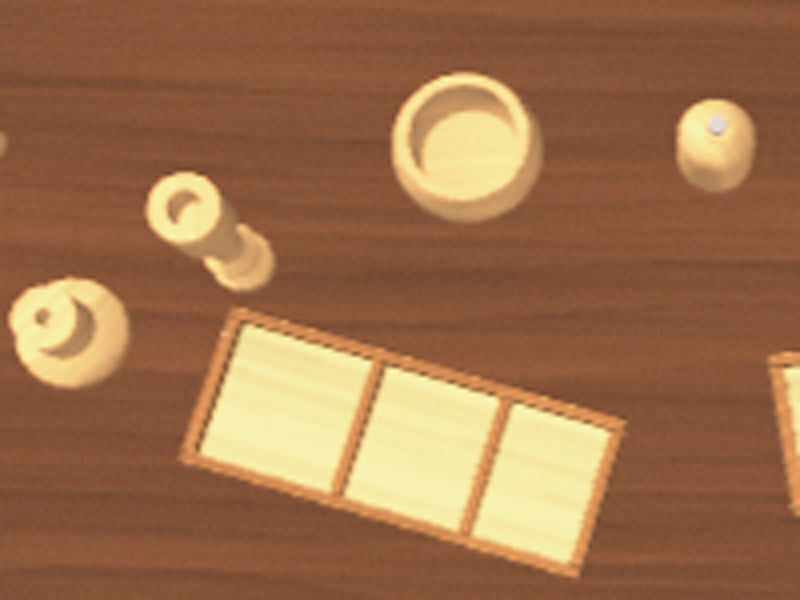

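View pics/top_b.png

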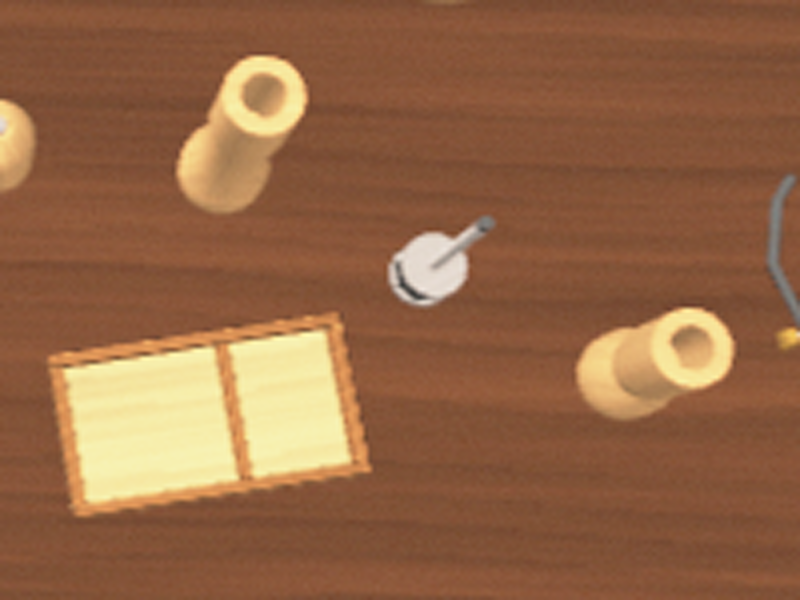

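View pics/scene_a.png

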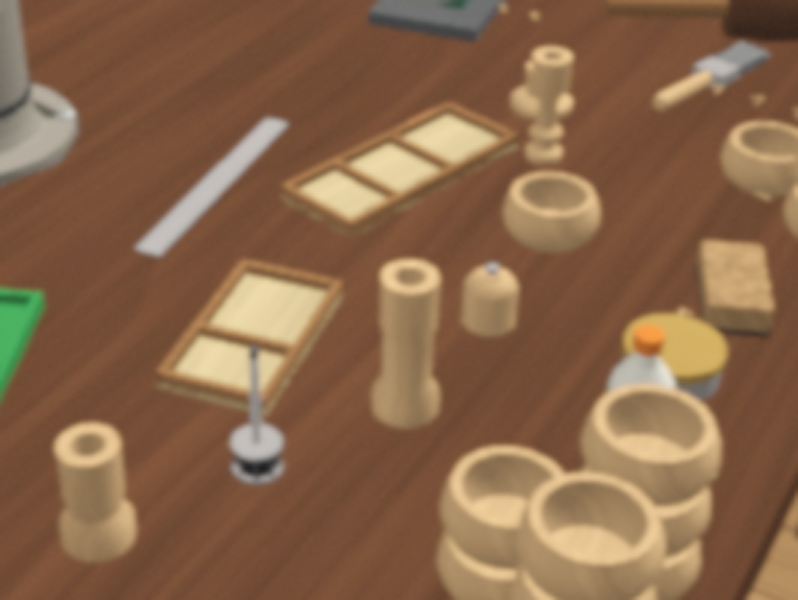

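```bash
cat > h.py <<'E'
import numpy as np,cv2
from station import bot
def K(c):
    f=192/np.tan(np.radians(c['fovy']/2)); return f
def ray(c,p,z):
    f=K(c); d=np.array([(p[0]-c['cx'])/f,(p[1]-c['cy'])/f,1])
    C=-c['R'].T@c['t']; D=c['R'].T@d
    return C+D*(z-C[2])/D[2]
def proj(c,X):
    v=c['R']@np.asarray(X)+c['t']; return np.array([c['cx'],c['cy']])+K(c)*v[:2]/v[2]
E
python3 - <<'E'
from h import *
c=bot.read_camera('top'); s=bot.read_camera('scene')
u=lambda p,ox:((p[0]+.5)/4-.5+ox,(p[1]+.5)/4-.5+90)
us=lambda p:((p[0]+.5)/3-.5+150,(p[1]+.5)/3-.5+120)
T={'body':((265,97),260,.14),'head':((717,124),80,.062),'mechtop':((488,222),260,.125),'mechdisc':((433,268),260,.029),'foothole':((43,317),80,.052),'stem':((184,209),80,.125),'short':((693,349),260,.095)}
S={'body':((410,276),.14),'head':((492,268),.062),'mechtop':((254,351),.125),'stem':((552,57),.125),'short':((88,443),.095)}
for k,(p,o,z) in T.items():
    print(k,u(p,o),ray(c,u(p,o),z).round(4), ray(s,us(S[k][0]),z).round(4) if k in S else '')
for n,o,P in(('mill',80,[(237,310),(626,424),(577,577),(182,461)]),('stick',260,[(50,358),(339,315),(370,469),(78,516)])):
    X=np.array([ray(c,u(p,o),.018)[:2] for p in P]);print(n,X.round(4).tolist(),X.mean(0).round(4),[np.linalg.norm(X[i]-X[(i+1)%4]).round(3) for i in range(4)])
    yd=(X[0]+X[3]-X[1]-X[2]);yd/=np.linalg.norm(yd);print('ydir',yd, np.degrees(np.arctan2(-yd[0],yd[1])))
    m=X.mean(0)
    for q in((.08,-.012,-.092) if n=='mill' else (.037,-.054)): print(q,(m+q*yd).round(4))
print(bot.get_obs()['t'])
E
```

```text
body (325.875, 113.875) [ 0.6551 -0.1628  0.14  ] [ 0.6563 -0.1628  0.14  ]
head (258.875, 120.625) [ 0.6628 -0.0102  0.062 ] [ 0.6641 -0.0137  0.062 ]
mechtop (381.625, 145.125) [ 0.5887 -0.295   0.125 ] [ 0.5908 -0.2976  0.125 ]
mechdisc (367.875, 156.625) [ 0.5862 -0.2937  0.029 ] 
foothole (90.375, 168.875) [0.5289 0.4056 0.052 ] 
stem (125.625, 141.875) [0.5795 0.2982 0.125 ] [0.5812 0.2942 0.125 ]
short (432.875, 176.875) [ 0.5234 -0.4255  0.095 ] [ 0.5241 -0.4252  0.095 ]
mill [[0.5443, 0.296], [0.4769, 0.0424], [0.3788, 0.07], [0.4452, 0.3236]] [0.4613 0.183 ] [np.float64(0.262), np.float64(0.102), np.float64(0.262), np.float64(0.103)]
ydir [0.25511397 0.96691099] -14.780338780969236
0.08 [0.4817 0.2604]
-0.012 [0.4582 0.1714]
-0.092 [0.4378 0.094 ]
stick [[0.5224, -0.0489], [0.5561, -0.2356], [0.4562, -0.2541], [0.421, -0.0684]] [ 0.4889 -0.1517] [np.float64(0.19), np.float64(0.102), np.float64(0.189), np.float64(0.103)]
ydir [-0.18165188  0.9833629 ] 10.465991932445911
0.037 [ 0.4822 -0.1153]
-0.054 [ 0.4987 -0.2048]
0.25
```

```bash
cat >> h.py <<'E'
from scipy.spatial.transform import Rotation as Ro
def st():
    o=bot.get_obs(); q=o['tool_rot']; R=Ro.from_quat([q[1],q[2],q[3],q[0]])
    M=R.as_matrix(); az=np.degrees(np.arctan2(M[1,2],M[0,2]))
    print('t',round(o['t'],2),'pos',(o['eef_pos']*1000).round(1),'xaxis',M[:,0].round(3),'jaw az',az.round(1),'q',o['q'].round(2),'F',o['contact_force'].round(1),'w',round(o['gripper_width'],3))
    return o,R
def to(x,y,z,azd):
    "mm, jaw azimuth deg (mod 180)"
    o,R=st(); best=None
    for a in(azd,azd+180):
        a=np.radians(a); zx=np.array([np.cos(a),np.sin(a),0]); xx=np.array([0,0,-1.]); yy=np.cross(zx,xx)
        v=(Ro.from_matrix(np.c_[xx,yy,zx])*R.inv()).as_rotvec()
        if best is None or np.linalg.norm(v)<np.linalg.norm(best): best=v
    print('slide',(np.array([x,y,z])-o['eef_pos']*1000).round(1),'turn',best.round(3),np.degrees(np.linalg.norm(best)).round(0))
E
python3 -c "
from h import *
to(655,-163,200,-15)
to(655,-163,200,60)"
```

```text
t 0.25 pos [ 203.8 -643.2  197.5] xaxis [-0.     0.001 -1.   ] jaw az -72.4 q [ 1.16  0.48  0.02  1.56 -0.01  1.11 -0.08] F [-0.8 -0.  -0.1] w 1.001
slide [451.2 480.2   2.5] turn [-1.000e-03 -1.000e-03  1.002e+00] 57.0
t 0.25 pos [ 203.8 -643.2  197.5] xaxis [-0.     0.001 -1.   ] jaw az -72.4 q [ 1.16  0.48  0.02  1.56 -0.01  1.11 -0.08] F [-0.8 -0.  -0.1] w 1.001
slide [451.2 480.2   2.5] turn [-0.001  0.    -0.83 ] 48.0
```

Call:
{"api": "drive_tool", "payload": {"slide": [[25,30,10],[60,65,12],[95,100,12],[130,137,12],[165,174,12],[200,211,12],[235,248,12],[270,285,12],[305,322,12],[340,360,12]], "turn": [[0,0,0.1],[0,0,0.2],[0,0,0.3],[0,0,0.4],[0,0,0.5],[0,0,0.6],[0,0,0.7],[0,0,0.8],[0,0,0.9],[0,0,1.0]], "gripper": [1,1,1,1,1,1,1,1,1,1], "squeeze": 45}}

```text
t: 1.25
eef_pos: [0.5399, -0.2871, 0.2097]
tool_rot: [0.701, 0.092, 0.701, -0.092]
contact_force: [1.3, -0.6, 0.7]
gripper_width: 1.002
```

```bash
python3 -c "
from h import *
to(655.5,-163,98,-15)"
```

```text
t 1.25 pos [ 539.9 -287.1  209.7] xaxis [-0.001 -0.    -1.   ] jaw az -14.9 q [ 0.65  0.39 -0.34  1.68  0.14  1.1   0.  ] F [ 1.3 -0.6  0.7] w 1.002
slide [ 115.6  124.1 -111.7] turn [ 0.    -0.001 -0.002] 0.0
```

Call:
{"api": "drive_tool", "payload": {"slide": [[30,32,-5],[60,64,-10],[90,98,-20],[112,120,-20],[115.6,124.1,-20],[115.6,124.1,-20]], "turn": [[0,0,0],[0,0,0],[0,0,0],[0,0,0],[0,0,0],[0,0,0]], "gripper": [1,1,1,1,1,1]}}

```text
t: 1.85
eef_pos: [0.6559, -0.1616, 0.1893]
tool_rot: [0.701, 0.091, 0.702, -0.091]
contact_force: [-0.4, -0.4, -0.1]
gripper_width: 1.002
```

```bash
python3 -c "
from h import *
c=bot.read_camera('wrist');cv2.imwrite('pics/w1.png',c['color'][:,:,::-1])
to(655.5,-163,98,-15)
print(proj(c,[.6555,-.163,.14]))"
```

```text
t 1.9 pos [ 655.1 -163.6  189.4] xaxis [-0.001 -0.001 -1.   ] jaw az -14.9 q [ 0.4   0.51 -0.36  1.54  0.19  1.13 -0.26] F [ 0.2  0.5 -0.6] w 0.997
slide [  0.4   0.6 -91.4] turn [ 0.001 -0.001 -0.001] 0.0
[255.40720242 196.2672916 ]
```

View pics/w1.png

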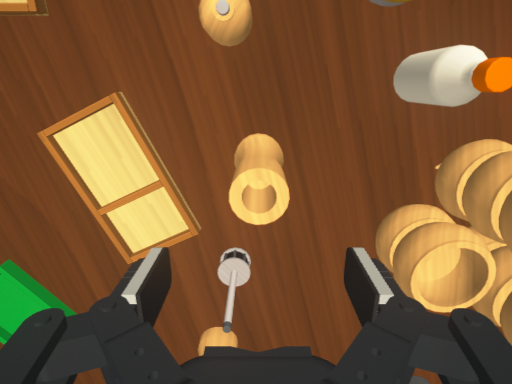

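The wrist view shows the tall body's rim at (259,196), against a predicted (255,196), so the error is about 2 mm. The jaws straddle the body, so I'm descending.

Call:
{"api": "drive_tool", "payload": {"slide": [[0,0,-30],[0,0,-60],[0,0,-85],[0,0,-91],[0,0,-91],[0,0,-91],[0,0,-91],[0,0,-91],[0,0,-91],[0,0,-91]], "turn": [[0,0,0],[0,0,0],[0,0,0],[0,0,0],[0,0,0],[0,0,0],[0,0,0],[0,0,0],[0,0,0],[0,0,0]], "gripper": [1,1,1,1,0.4,0.4,0.4,0.4,0.4,0.4]}}

```text
t: 2.9
eef_pos: [0.6567, -0.1642, 0.1009]
tool_rot: [0.702, 0.091, 0.7, -0.093]
contact_force: [-0.5, -1.3, 6.5]
gripper_width: 0.526
```

Call:
{"api": "drive_tool", "payload": {"slide": [[0,0,0],[0,0,0],[0,0,15],[0,0,40],[0,0,70],[0,0,85],[0,0,85]], "turn": [[0,0,0],[0,0,0],[0,0,0],[0,0,0],[0,0,0],[0,0,0],[0,0,0]], "gripper": [0.4,0.4,0.4,0.4,0.4,0.4,0.4]}}

```text
t: 3.6
eef_pos: [0.6584, -0.1643, 0.1891]
tool_rot: [0.704, 0.091, 0.698, -0.093]
contact_force: [0.2, -0.1, -2.3]
gripper_width: 0.521
```

```bash
python3 -c "
from h import *
c=bot.read_camera('wrist');cv2.imwrite('pics/w2.png',c['color'][:,:,::-1])
c=bot.read_camera('scene');cv2.imwrite('pics/s2.png',c['color'][:,:,::-1])
to(481.7,260.4,180,-15)"
```

```text
t 3.7 pos [ 656.1 -164.1  185.3] xaxis [ 0.001 -0.002 -1.   ] jaw az -14.9 q [ 0.4   0.52 -0.36  1.55  0.2   1.11 -0.26] F [-0.5  0.6 -2.4] w 0.529
slide [-174.4  424.5   -5.3] turn [ 0.002  0.001 -0.001] 0.0
```

View pics/s2.png

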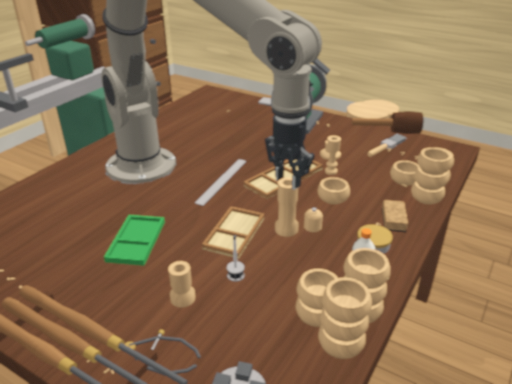

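Call:
{"api": "drive_tool", "payload": {"slide": [[-6,14,0],[-20,48,0],[-36,88,0],[-53,130,0],[-71,172,0],[-88,214,0],[-105,256,0],[-122,298,0],[-138,336,0],[-151,368,0]], "turn": [[0,0,0],[0,0,0],[0,0,0],[0,0,0],[0,0,0],[0,0,0],[0,0,0],[0,0,0],[0,0,0],[0,0,0]], "gripper": [0.4,0.4,0.4,0.4,0.4,0.4,0.4,0.4,0.4,0.4]}}

```text
t: 4.7
eef_pos: [0.5018, 0.2065, 0.184]
tool_rot: [0.701, 0.09, 0.702, -0.092]
contact_force: [1.3, 1.0, -1.2]
gripper_width: 0.526
```

```bash
python3 -c "
from h import *
to(481.7,260.4,125,-15)"
```

```text
t 4.7 pos [501.8 206.5 184. ] xaxis [-0.001 -0.002 -1.   ] jaw az -14.8 q [-0.07  0.32 -0.53  1.86  0.19  1.01 -0.94] F [ 1.3  1.  -1.2] w 0.526
slide [-20.1  53.9 -59. ] turn [ 0.002 -0.001 -0.004] 0.0
```

Call:
{"api": "drive_tool", "payload": {"slide": [[-10,27,0],[-18,47,0],[-20.1,53.9,-10],[-20.1,53.9,-30],[-20.1,53.9,-50],[-20.1,53.9,-59],[-20.1,53.9,-59]], "turn": [[0,0,0],[0,0,0],[0,0,0],[0,0,0],[0,0,0],[0,0,0],[0,0,0]], "gripper": [0.4,0.4,0.4,0.4,0.4,0.4,0.4]}}

```text
t: 5.4
eef_pos: [0.4803, 0.2588, 0.1228]
tool_rot: [0.7, 0.089, 0.703, -0.093]
contact_force: [-0.1, -0.2, -1.4]
gripper_width: 0.525
```

```bash
python3 -c "
from h import *
c=bot.read_camera('top');cv2.imwrite('pics/t3.png',cv2.resize(c['color'][90:290,40:300,::-1],None,fx=3,fy=3))
to(481.7,260.4,105,-15)"
```

```text
t 5.45 pos [481.1 259.6 124.1] xaxis [-0.003 -0.003 -1.   ] jaw az -14.8 q [-0.19  0.41 -0.53  1.9   0.26  0.9  -1.1 ] F [ 0.8 -0.  -1.6] w 0.528
slide [  0.6   0.8 -19.1] turn [ 0.003 -0.003 -0.004] 0.0
```

View pics/t3.png

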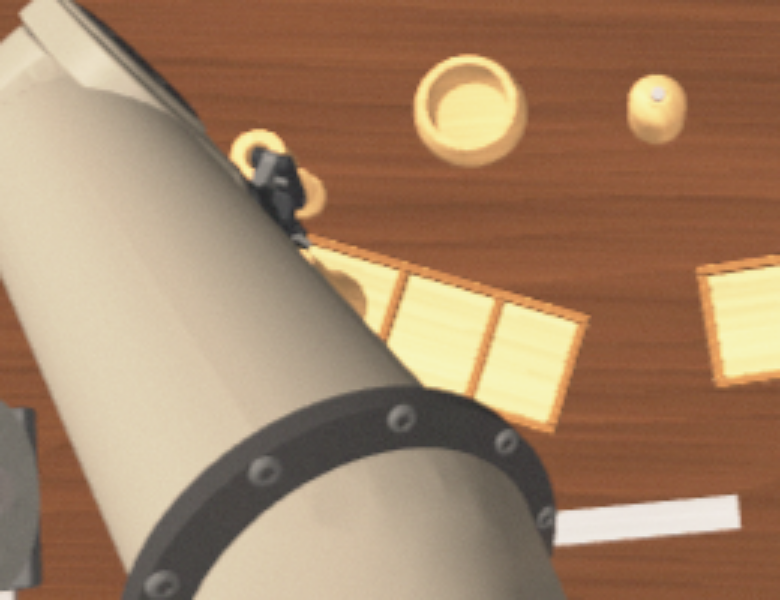

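The top view is mostly covered by the arm, but the body's foot at about (345,295) is inside the wide compartment. I'm lowering it slowly.

Call:
{"api": "drive_tool", "payload": {"slide": [[0.6,0.8,-7],[0.6,0.8,-12],[0.6,0.8,-15],[0.6,0.8,-17],[0.6,0.8,-17]], "turn": [[0,0,0],[0,0,0],[0,0,0],[0,0,0],[0,0,0]], "gripper": [0.4,0.4,0.4,0.4,0.4]}}

```text
t: 5.95
eef_pos: [0.4818, 0.2604, 0.1072]
tool_rot: [0.7, 0.09, 0.702, -0.092]
contact_force: [-1.0, -0.2, -1.9]
gripper_width: 0.524
```

Call:
{"api": "drive_tool", "payload": {"slide": [[0,0,-2],[0,0,-3],[0,0,-3]], "turn": [[0,0,0],[0,0,0],[0,0,0]], "gripper": [0.4,0.4,0.4]}}

```text
t: 6.25
eef_pos: [0.4829, 0.2619, 0.107]
tool_rot: [0.701, 0.09, 0.701, -0.092]
contact_force: [-4.6, -2.8, 17.2]
gripper_width: 0.524
```

Call:
{"api": "drive_tool", "payload": {"slide": [[0,0,0],[0,0,0],[0,0,0],[0,0,0],[0,0,0],[0,0,5],[0,0,30],[0,0,60],[0,0,90],[0,0,100]], "turn": [[0,0,0],[0,0,0],[0,0,0],[0,0,0],[0,0,0],[0,0,0],[0,0,0],[0,0,0],[0,0,0],[0,0,0]], "gripper": [0.53,0.85,0.85,0.85,0.85,0.85,0.85,0.85,0.85,1]}}

```text
t: 7.25
eef_pos: [0.4844, 0.2631, 0.2104]
tool_rot: [0.703, 0.092, 0.7, -0.091]
contact_force: [0.9, 0.4, 0.4]
gripper_width: 0.989
```

```bash
python3 -c "
from h import *
c=bot.read_camera('wrist');cv2.imwrite('pics/w4.png',c['color'][:,:,::-1])
to(664,-12,200,-15)"
```

```text
t 7.3 pos [484.5 263.1 210.5] xaxis [ 0.005  0.001 -1.   ] jaw az -14.8 q [-0.16  0.31 -0.55  1.81  0.19  1.06 -1.04] F [-0.5 -0.3 -0.2] w 0.999
slide [ 179.5 -275.1  -10.5] turn [-0.001  0.005 -0.003] 0.0
```

View pics/w4.png

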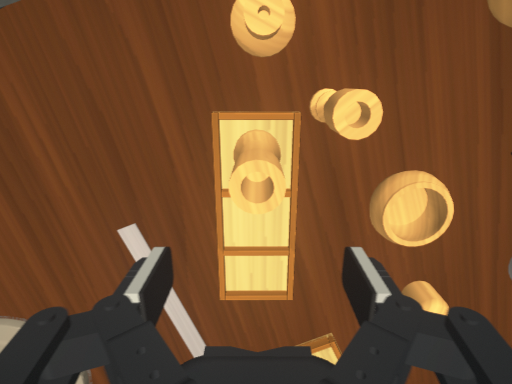

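The tall body is upright in the widest compartment (rim at (257,187), foot inside the rims). Next is the head.

Call:
{"api": "drive_tool", "payload": {"slide": [[8,-12,0],[28,-42,0],[52,-80,0],[79,-120,0],[106,-162,0],[132,-202,0],[155,-238,0],[172,-264,-10],[179,-275,-20],[179,-275,-20]], "turn": [[0,0,0],[0,0,0],[0,0,0],[0,0.005,0],[0,0.005,0],[0,0.005,0],[0,0.005,0],[0,0.005,0],[0,0.005,0],[0,0.005,0]], "gripper": [1,1,1,1,1,1,1,1,1,1]}}

```text
t: 8.3
eef_pos: [0.6621, -0.0151, 0.1868]
tool_rot: [0.699, 0.092, 0.703, -0.093]
contact_force: [-0.4, 0.2, -0.4]
gripper_width: 0.999
```

```bash
python3 -c "
from h import *
c=bot.read_camera('wrist');cv2.imwrite('pics/w5.png',c['color'][:,:,::-1])
to(664,-12,8,-15)
print(proj(c,[.664,-.012,.062]))"
```

```text
t 8.35 pos [662.  -12.2 188.1] xaxis [-0.004  0.001 -1.   ] jaw az -14.8 q [ 0.21  0.5  -0.41  1.57  0.21  1.12 -0.5 ] F [ 0.2 -0.1  0.6] w 0.999
slide [   2.     0.2 -180.1] turn [-0.001 -0.004 -0.003] 0.0
[257.52856871 165.64485525]
```

View pics/w5.png

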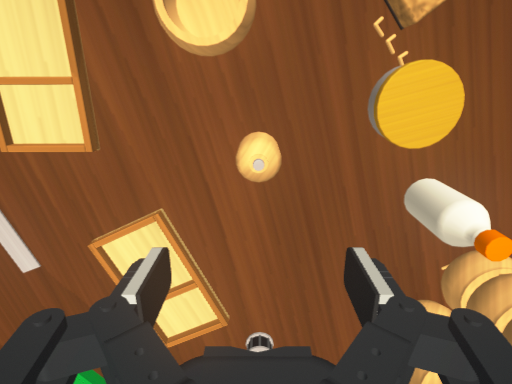

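The nut is at (258,165), against a predicted (257.5,165.6). Descending.

Call:
{"api": "drive_tool", "payload": {"slide": [[1,0,-15],[2,0,-50],[2,0,-90],[2,0,-130],[2,0,-160],[2,0,-176],[2,0,-179],[2,0,-179],[2,0,-179],[2,0,-179]], "turn": [[0,0,0],[0,0,0],[0,0,0],[0,0,0],[0,0,0],[0,0,0],[0,0,0],[0,0,0],[0,0,0],[0,0,0]], "gripper": [1,1,1,1,1,1,1,0.45,0.45,0.45]}}

```text
t: 9.35
eef_pos: [0.6653, -0.012, 0.011]
tool_rot: [0.701, 0.092, 0.702, -0.091]
contact_force: [-3.3, 0.7, 3.0]
gripper_width: 0.514
```

Call:
{"api": "drive_tool", "payload": {"slide": [[0,0,0],[0,0,0],[0,0,0],[0,0,0],[0,0,10],[0,0,30],[0,0,60],[0,0,80],[0,0,85]], "turn": [[0,0,0],[0,0,0],[0,0,0],[0,0,0],[0,0,0],[0,0,0],[0,0,0],[0,0,0],[0,0,0]], "gripper": [0.45,0.45,0.45,0.45,0.45,0.45,0.45,0.45,0.45]}}

```text
t: 10.25
eef_pos: [0.6669, -0.0119, 0.099]
tool_rot: [0.702, 0.092, 0.7, -0.091]
contact_force: [-0.8, -0.2, -1.4]
gripper_width: 0.453
```

```bash
python3 -c "
from h import *
to(458.2,171.4,90,-15)
c=bot.read_camera('wrist');cv2.imwrite('pics/w6.png',c['color'][:,:,::-1])"
```

```text
t 10.25 pos [666.9 -11.9  99. ] xaxis [ 0.003  0.001 -1.   ] jaw az -14.9 q [ 0.2   0.59 -0.39  1.64  0.26  0.96 -0.54] F [-0.8 -0.2 -1.4] w 0.453
slide [-208.7  183.3   -9. ] turn [-0.001  0.003 -0.003] 0.0
```

View pics/w6.png

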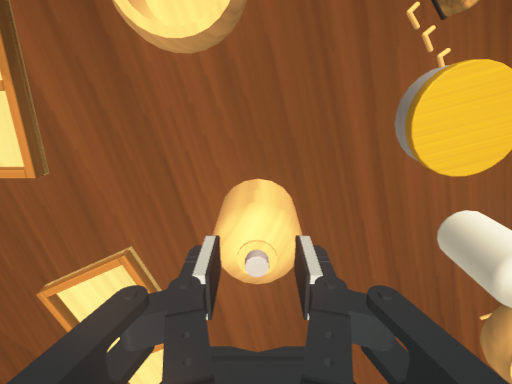

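```bash
python3 -c "
from h import *
a=cv2.imread('pics/w6.png')[150:310,150:360]
c=bot.read_camera('scene')['color'][100:260,250:410,::-1]
cv2.imwrite('pics/w7.png',np.hstack([cv2.resize(a,(480,420)),cv2.resize(c,(320,320))[:320] if 0 else cv2.resize(c,(320,420))]))
st()"
```

```text
t 10.35 pos [665.6 -12.1  96.7] xaxis [-0.     0.001 -1.   ] jaw az -14.9 q [ 0.2   0.59 -0.39  1.64  0.26  0.96 -0.54] F [ 0.1  0.9 -1. ] w 0.453
```

View pics/w7.png

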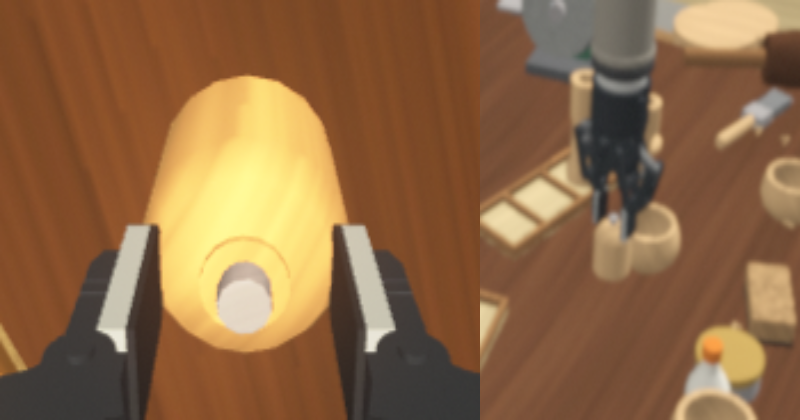

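The head has slipped and is now held only at the dome, so I'm setting it back down to grip it lower.

Call:
{"api": "drive_tool", "payload": {"slide": [[0,0,-10],[0,0,-22],[0,0,-32],[0,0,-40],[0,0,-44],[0,0,-48],[0,0,-48]], "turn": [[0,0,0],[0,0,0],[0,0,0],[0,0,0],[0,0,0],[0,0,0],[0,0,0]], "gripper": [0.45,0.45,0.45,0.45,0.45,0.45,0.45]}}

```text
t: 11.05
eef_pos: [0.6653, -0.0121, 0.0481]
tool_rot: [0.701, 0.092, 0.701, -0.091]
contact_force: [-0.5, 0.5, -0.7]
gripper_width: 0.456
```

```bash
python3 -c "
from h import *
c=bot.read_camera('scene')['color'][140:260,250:410,::-1]
cv2.imwrite('pics/s8.png',cv2.resize(c,None,fx=5,fy=5))
st()"
```

```text
t 11.1 pos [665.6 -12.1  48.6] xaxis [-0.     0.001 -1.   ] jaw az -14.9 q [ 0.18  0.65 -0.37  1.67  0.29  0.87 -0.56] F [-0.   0.7 -0.6] w 0.456
```

View pics/s8.png

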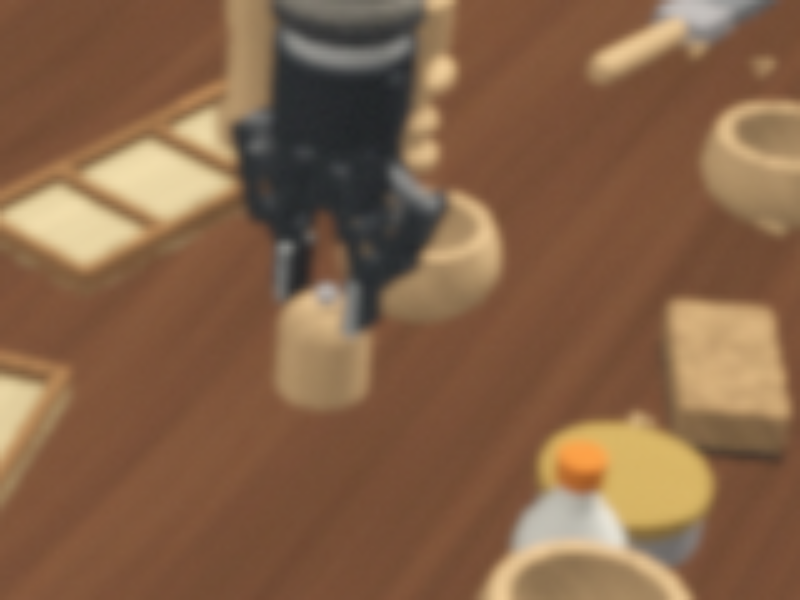

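Call:
{"api": "drive_tool", "payload": {"slide": [[0,0,-3],[0,0,-6],[0,0,-6]], "turn": [[0,0,0],[0,0,0],[0,0,0]], "gripper": [0.45,0.45,0.45]}}

```text
t: 11.4
eef_pos: [0.6653, -0.0121, 0.0423]
tool_rot: [0.701, 0.092, 0.701, -0.091]
contact_force: [0.9, -0.1, -1.0]
gripper_width: 0.453
```

Call:
{"api": "drive_tool", "payload": {"slide": [[0,0,-3],[0,0,-6],[0,0,-6]], "turn": [[0,0,0],[0,0,0],[0,0,0]], "gripper": [0.45,0.45,0.45]}}

```text
t: 11.7
eef_pos: [0.6649, -0.0122, 0.0357]
tool_rot: [0.701, 0.092, 0.702, -0.091]
contact_force: [0.3, 1.2, -1.0]
gripper_width: 0.461
```

```bash
python3 -c "
from h import *
c=bot.read_camera('scene')
cv2.imwrite('pics/s9.png',cv2.resize(c['color'][140:260,250:410,::-1],None,fx=5,fy=5))
p=proj(c,[.664,-.012,0]);print((p-[250,140])*5)
st()"
```

```text
[312.64584252 432.66763033]
t 11.75 pos [665.1 -12.2  36. ] xaxis [-0.001  0.001 -1.   ] jaw az -14.8 q [ 0.18  0.66 -0.36  1.68  0.29  0.85 -0.57] F [ 0.  -0.7  0.3] w 0.458
```

View pics/s9.png

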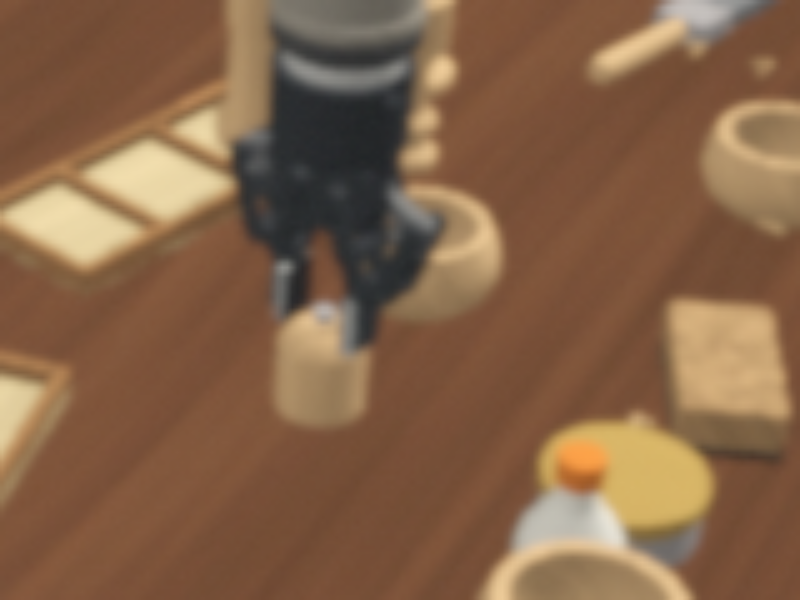

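Call:
{"api": "drive_tool", "payload": {"slide": [[0,0,-3],[0,0,-5],[0,0,-6],[0,0,-6]], "turn": [[0,0,0],[0,0,0],[0,0,0],[0,0,0]], "gripper": [0.45,0.45,0.45,0.45]}}

```text
t: 12.15
eef_pos: [0.6649, -0.0122, 0.0297]
tool_rot: [0.701, 0.092, 0.702, -0.091]
contact_force: [-0.6, -0.2, -0.1]
gripper_width: 0.455
```

Call:
{"api": "drive_tool", "payload": {"slide": [[0,0,-1],[0,0,-2],[0,0,-2]], "turn": [[0,0,0],[0,0,0],[0,0,0]], "gripper": [0.45,0.45,0.45]}}

```text
t: 12.45
eef_pos: [0.6648, -0.0122, 0.0276]
tool_rot: [0.7, 0.092, 0.702, -0.091]
contact_force: [-0.0, 0.4, -0.7]
gripper_width: 0.457
```

```bash
python3 -c "
from h import *
c=bot.read_camera('scene')
cv2.imwrite('pics/s10.png',cv2.resize(c['color'][140:260,250:410,::-1],None,fx=5,fy=5))
st()"
```

```text
t 12.5 pos [664.8 -12.2  27.6] xaxis [-0.002  0.001 -1.   ] jaw az -14.9 q [ 0.18  0.67 -0.36  1.68  0.3   0.84 -0.57] F [-0.2 -0.1 -1. ] w 0.453
```

View pics/s10.png

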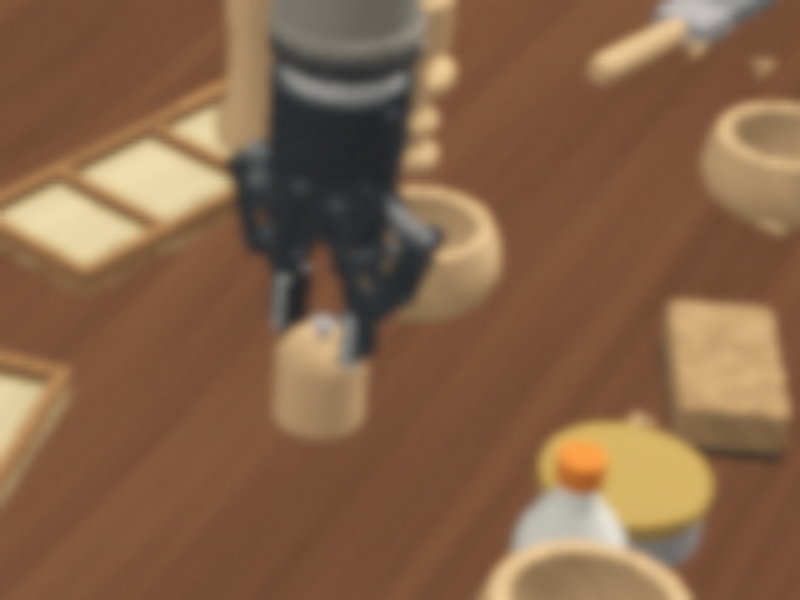

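Call:
{"api": "drive_tool", "payload": {"slide": [[0,0,-2],[0,0,-4],[0,0,-6],[0,0,-6]], "turn": [[0,0,0],[0,0,0],[0,0,0],[0,0,0]], "gripper": [0.45,0.45,0.45,0.45]}}

```text
t: 12.9
eef_pos: [0.6646, -0.0122, 0.0212]
tool_rot: [0.7, 0.092, 0.702, -0.091]
contact_force: [-0.6, -0.2, -0.4]
gripper_width: 0.456
```

Call:
{"api": "drive_tool", "payload": {"slide": [[0,0,-2],[0,0,-4],[0,0,-4]], "turn": [[0,0,0],[0,0,0],[0,0,0]], "gripper": [0.45,0.45,0.45]}}

```text
t: 13.2
eef_pos: [0.6642, -0.0123, 0.0167]
tool_rot: [0.7, 0.092, 0.702, -0.091]
contact_force: [0.2, 0.8, -0.7]
gripper_width: 0.459
```

```bash
python3 -c "
from h import *
c=bot.read_camera('scene')
b=cv2.resize(c['color'][140:260,250:410,::-1],None,fx=3,fy=3)
a=cv2.resize(cv2.imread('pics/scene0.png')[140:260,250:410],None,fx=3,fy=3)[:,100:300]
cv2.imwrite('pics/s11.png',np.hstack([b,a]))
st()"
```

```text
t 13.25 pos [664.4 -12.2  16.9] xaxis [-0.003  0.001 -1.   ] jaw az -14.8 q [ 0.18  0.69 -0.36  1.69  0.3   0.82 -0.58] F [ 0.1 -0.2 -1.1] w 0.455
```

View pics/s11.png

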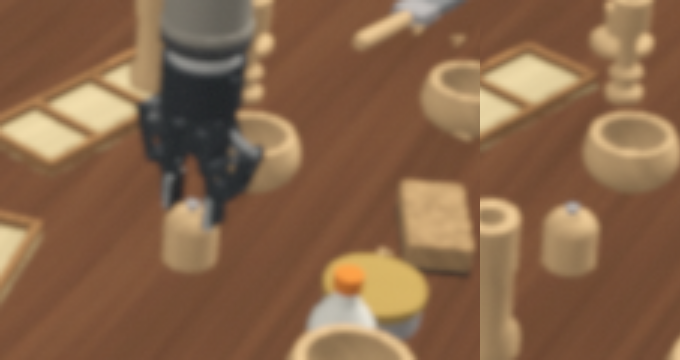

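```bash
python3 -c "
from h import *
c=bot.read_camera('wrist');o=bot.get_obs();cv2.imwrite('pics/w12.png',c['color'][:,:,::-1])
p=o['eef_pos']
q=o['tool_rot'];R=Ro.from_quat([q[1],q[2],q[3],q[0]]).as_matrix()
for b in (0,.01,.02,.03,.04):
  for s in (-1,1):
    X=p-b*R[:,0]+s*.0195*R[:,2]; print(b,s,proj(c,X).round(0),(c['R']@X+c['t'])[2].round(3))
"
```

```text
0 -1 [224. 221.] 0.193
0 1 [286. 221.] 0.193
0.01 -1 [223. 228.] 0.184
0.01 1 [287. 229.] 0.184
0.02 -1 [221. 236.] 0.174
0.02 1 [289. 236.] 0.174
0.03 -1 [219. 245.] 0.165
0.03 1 [291. 245.] 0.165
0.04 -1 [216. 255.] 0.155
0.04 1 [293. 255.] 0.155
```

View pics/w12.png

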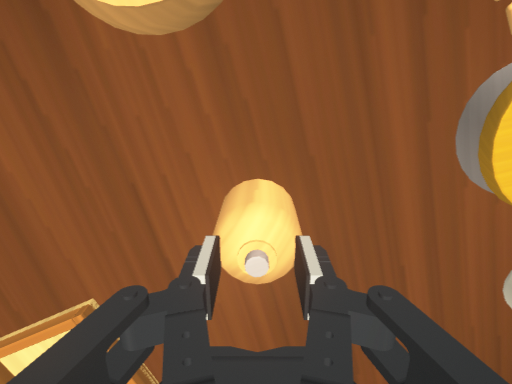

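Both the wrist geometry and the dome grip suggest the real pad tips sit about 35–40 mm behind the reported TCP. I'll set the head down, open, and go lower while watching the force and the picture.

Call:
{"api": "drive_tool", "payload": {"slide": [[0,0,-2],[0,0,-3],[0,0,-4],[0,0,-4]], "turn": [[0,0,0],[0,0,0],[0,0,0],[0,0,0]], "gripper": [0.45,0.45,0.45,0.45]}}

```text
t: 13.7
eef_pos: [0.6643, -0.0123, 0.0129]
tool_rot: [0.7, 0.092, 0.702, -0.091]
contact_force: [0.2, -0.2, -1.4]
gripper_width: 0.455
```

Call:
{"api": "drive_tool", "payload": {"slide": [[0,0,-1],[0,0,-2],[0,0,-2]], "turn": [[0,0,0],[0,0,0],[0,0,0]], "gripper": [0.45,0.45,0.45]}}

```text
t: 14.0
eef_pos: [0.6648, -0.0121, 0.0115]
tool_rot: [0.7, 0.092, 0.702, -0.091]
contact_force: [-0.9, -0.0, 4.4]
gripper_width: 0.456
```

Call:
{"api": "drive_tool", "payload": {"slide": [[0,0,0],[0,0,0],[0,0,0],[0,0,0],[0,0,0],[0,0,0]], "turn": [[0,0,0],[0,0,0],[0,0,0],[0,0,0],[0,0,0],[0,0,0]], "gripper": [0.7,1,1,1,1,1]}}

```text
t: 14.6
eef_pos: [0.6647, -0.0121, 0.0115]
tool_rot: [0.7, 0.092, 0.702, -0.091]
contact_force: [-0.1, 0.1, -0.5]
gripper_width: 1.0
```

```bash
python3 -c "
from h import *
c=bot.read_camera('wrist');st()
d=bot.read_camera('scene')
b=cv2.resize(d['color'][150:250,260:380,::-1],None,fx=3.84,fy=3.84)
cv2.imwrite('pics/w13.png',np.hstack([c['color'][:,120:400,::-1],b[:384]]))
"
```

```text
t 14.65 pos [664.7 -12.1  11.5] xaxis [-0.002  0.001 -1.   ] jaw az -14.8 q [ 0.17  0.69 -0.35  1.69  0.31  0.82 -0.58] F [-1.   0.1  0.2] w 0.998
```

View pics/w13.png

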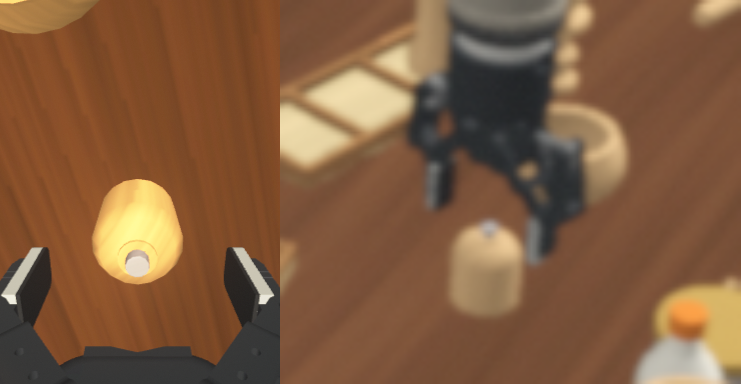

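The head is standing, with the open pad tips about level with its nut although the TCP reads z = 11.5 mm. That confirms the offset, so I'm going lower.

Call:
{"api": "drive_tool", "payload": {"slide": [[0,0,-8],[0,0,-18],[0,0,-28],[0,0,-35],[0,0,-37],[0,0,-37]], "turn": [[0,0,0],[0,0,0],[0,0,0],[0,0,0],[0,0,0],[0,0,0]], "gripper": [1,1,1,1,1,1]}}

```text
t: 15.3
eef_pos: [0.6643, -0.012, -0.0262]
tool_rot: [0.7, 0.092, 0.702, -0.091]
contact_force: [-0.3, 0.2, 0.4]
gripper_width: 1.001
```

Call:
{"api": "drive_tool", "payload": {"slide": [[0,0,0],[0,0,0],[0,0,0],[0,0,0],[0,0,0],[0,0,0]], "turn": [[0,0,0],[0,0,0],[0,0,0],[0,0,0],[0,0,0],[0,0,0]], "gripper": [0.4,0.4,0.4,0.4,0.4,0.4]}}

```text
t: 15.9
eef_pos: [0.6649, -0.012, -0.0255]
tool_rot: [0.7, 0.092, 0.702, -0.091]
contact_force: [-1.1, -0.8, 6.3]
gripper_width: 0.575
```

```bash
python3 -c "
from h import *
c=bot.read_camera('wrist');st()
d=bot.read_camera('scene')
b=cv2.resize(d['color'][150:250,260:380,::-1],None,fx=3.84,fy=3.84)
cv2.imwrite('pics/w14.png',np.hstack([c['color'][:,120:400,::-1],b[:384]]))
"
```

```text
t 15.95 pos [664.9 -12.  -25.5] xaxis [-0.002  0.001 -1.   ] jaw az -14.8 q [ 0.16  0.74 -0.34  1.7   0.33  0.76 -0.59] F [-0.3  0.1  6.1] w 0.571
```

View pics/w14.png

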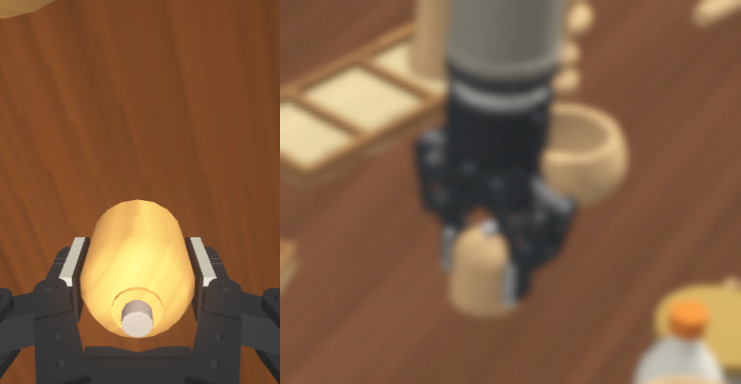

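```bash
python3 -c "
from h import *
c=bot.read_camera('wrist')
C=-c['R'].T@c['t'];o=bot.get_obs();print(C-o['eef_pos'])
"
```

```text
[0.02290312 0.07945288 0.17624471]
```

Call:
{"api": "drive_tool", "payload": {"slide": [[0,0,8],[0,0,25],[0,0,50],[0,0,75],[0,0,90],[0,0,95],[0,0,95]], "turn": [[0,0,0],[0,0,0],[0,0,0],[0,0,0],[0,0,0],[0,0,0],[0,0,0]], "gripper": [0.4,0.4,0.4,0.4,0.4,0.4,0.4]}}

```text
t: 16.75
eef_pos: [0.6652, -0.012, 0.0703]
tool_rot: [0.701, 0.092, 0.702, -0.091]
contact_force: [0.2, -0.8, -0.4]
gripper_width: 0.574
```

```bash
python3 -c "
from h import *
to(458.2,171.4,70,-15)
"
```

```text
t 16.75 pos [665.2 -12.   70.3] xaxis [-0.001  0.001 -1.   ] jaw az -14.8 q [ 0.19  0.62 -0.38  1.66  0.27  0.91 -0.55] F [ 0.2 -0.8 -0.4] w 0.574
slide [-207.   183.4   -0.3] turn [-0.001 -0.001 -0.003] 0.0
```

Call:
{"api": "drive_tool", "payload": {"slide": [[-7,6,0],[-28,25,0],[-56,50,0],[-84,75,0],[-112,100,0],[-140,125,0],[-168,150,0],[-192,170,0],[-206,182,0],[-207,183,0]], "turn": [[0,0,0.1],[0,0,0.21],[0,0,0.32],[0,0,0.43],[0,0,0.54],[0,0,0.65],[0,0,0.76],[0,0,0.87],[0,0,0.98],[0,0,1.05]], "gripper": [0.4,0.4,0.4,0.4,0.4,0.4,0.4,0.4,0.4,0.4]}}

```text
t: 17.75
eef_pos: [0.4549, 0.1726, 0.0693]
tool_rot: [0.65, -0.275, 0.653, 0.276]
contact_force: [1.5, -0.4, 0.2]
gripper_width: 0.574
```

```bash
python3 -c "
from h import *
to(458.2,171.4,-18,45)
c=bot.read_camera('wrist')
d=bot.read_camera('scene')
b=cv2.resize(d['color'][120:220,220:340,::-1],None,fx=3.84,fy=3.84)
cv2.imwrite('pics/w15.png',np.hstack([c['color'][:,100:420,::-1],b[:384]]))
"
```

```text
t 17.75 pos [454.9 172.6  69.3] xaxis [-0.004 -0.001 -1.   ] jaw az 45.8 q [ 0.1   0.44 -0.71  2.07  0.41  0.78 -0.07] F [ 1.5 -0.4  0.2] w 0.574
slide [  3.3  -1.2 -87.3] turn [ 0.001 -0.004 -0.014] 1.0
```

View pics/w15.png

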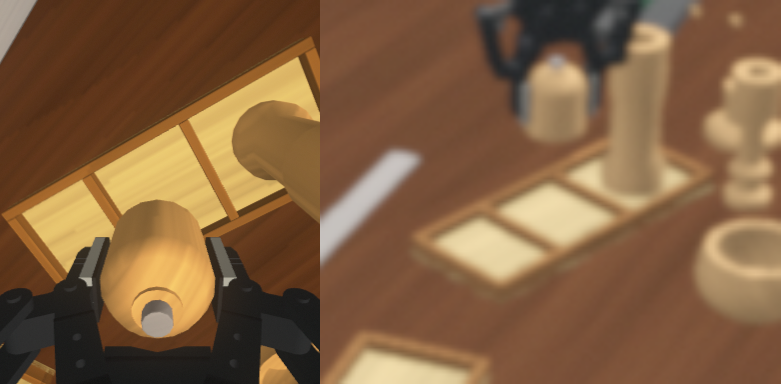

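Call:
{"api": "drive_tool", "payload": {"slide": [[2,-1,-10],[3.3,-1.2,-35],[3.3,-1.2,-60],[3.3,-1.2,-76],[3.3,-1.2,-82],[3.3,-1.2,-84],[3.3,-1.2,-84]], "turn": [[0,0,-0.014],[0,-0.004,-0.014],[0,-0.004,-0.014],[0,-0.004,-0.014],[0,-0.004,-0.014],[0,-0.004,-0.014],[0,-0.004,-0.014]], "gripper": [0.4,0.4,0.4,0.4,0.4,0.4,0.4]}}

```text
t: 18.55
eef_pos: [0.4604, 0.1698, -0.0147]
tool_rot: [0.654, -0.268, 0.654, 0.268]
contact_force: [0.1, 0.6, 0.1]
gripper_width: 0.575
```

Call:
{"api": "drive_tool", "payload": {"slide": [[0,0,-2],[0,0,-4],[0,0,-5],[0,0,-5]], "turn": [[0,0,0],[0,0,0],[0,0,0],[0,0,0]], "gripper": [0.4,0.4,0.4,0.4]}}

```text
t: 18.95
eef_pos: [0.4607, 0.1698, -0.0195]
tool_rot: [0.655, -0.268, 0.654, 0.268]
contact_force: [0.4, -0.5, -0.0]
gripper_width: 0.569
```

Call:
{"api": "drive_tool", "payload": {"slide": [[0,0,-1],[0,0,-2],[0,0,-2]], "turn": [[0,0,0],[0,0,0],[0,0,0]], "gripper": [0.4,0.4,0.4]}}

```text
t: 19.25
eef_pos: [0.4608, 0.1697, -0.0196]
tool_rot: [0.655, -0.269, 0.654, 0.267]
contact_force: [-6.4, -3.1, 25.4]
gripper_width: 0.573
```

```bash
python3 -c "
from h import *
to(458.2,171.4,-18,45)
c=bot.read_camera('wrist')
d=bot.read_camera('scene')
b=cv2.resize(d['color'][120:220,220:340,::-1],None,fx=3.84,fy=3.84)
cv2.imwrite('pics/w16.png',np.hstack([c['color'][:,100:420,::-1],b[:384]]))
"
```

```text
t 19.25 pos [460.8 169.7 -19.6] xaxis [ 0.002 -0.002 -1.   ] jaw az 44.6 q [-0.01  0.58 -0.59  2.11  0.57  0.61 -0.22] F [-6.4 -3.1 25.4] w 0.573
slide [-2.6  1.7  1.6] turn [0.002 0.002 0.008] 0.0
```

View pics/w16.png

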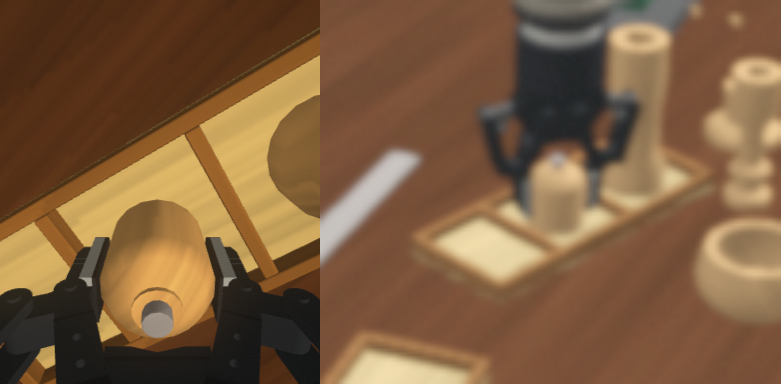

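The head is seated on the middle floor at the predicted height. Releasing.

Call:
{"api": "drive_tool", "payload": {"slide": [[0,0,1],[0,0,1],[0,0,1],[0,0,1],[0,0,6],[0,0,25],[0,0,60],[0,0,105],[0,0,150],[0,0,190]], "turn": [[0,0,0],[0,0,0],[0,0,0],[0,0,0],[0,0,0],[0,0,0],[0,0,0],[0,0,0],[0,0,0],[0,0,0]], "gripper": [0.58,0.75,0.78,0.78,0.78,0.78,0.78,0.78,0.78,0.78]}}

```text
t: 20.35
eef_pos: [0.4606, 0.17, 0.1727]
tool_rot: [0.655, -0.269, 0.654, 0.267]
contact_force: [0.4, 0.4, 0.5]
gripper_width: 0.782
```

```bash
python3 -c "
from h import *
to(588,-295,190,-15)
c=bot.read_camera('wrist')
d=bot.read_camera('scene')
b=cv2.resize(d['color'][120:220,220:340,::-1],None,fx=3.84,fy=3.84)
cv2.imwrite('pics/w17.png',np.hstack([c['color'][:,100:420,::-1],b[:384]]))
"
```

```text
t 20.35 pos [460.6 170.  172.7] xaxis [ 0.003 -0.002 -1.   ] jaw az 44.6 q [ 0.2   0.3  -0.79  1.97  0.26  0.97  0.06] F [0.4 0.4 0.5] w 0.782
slide [ 127.4 -465.    17.3] turn [ 3.00e-03  1.00e-03 -1.04e+00] 60.0
```

View pics/w17.png

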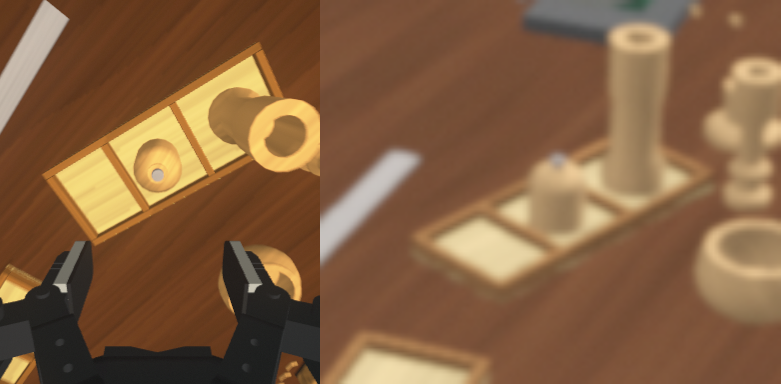

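Both mill parts are standing in their compartments. Next is the mechanism; the only one on the bench is at top pixel (368,156).

Call:
{"api": "drive_tool", "payload": {"slide": [[4,-14,5],[14,-50,5],[26,-94,5],[38,-140,5],[51,-186,5],[64,-232,5],[76,-278,5],[89,-324,5],[101,-370,5],[112,-410,5]], "turn": [[0,0,-0.08],[0,0,-0.2],[0,0,-0.32],[0,0,-0.44],[0,0,-0.56],[0,0,-0.68],[0,0,-0.8],[0,0,-0.92],[0,0,-1.0],[0,0,-1.04]], "gripper": [1,1,1,1,1,1,1,1,1,1]}}

```text
t: 21.45
eef_pos: [0.5756, -0.241, 0.18]
tool_rot: [0.703, 0.091, 0.699, -0.097]
contact_force: [0.3, 0.0, -0.2]
gripper_width: 0.996
```

Call:
{"api": "drive_tool", "payload": {"slide": [[10,-35,0],[15,-52,0],[15,-55,0],[15,-55,0]], "turn": [[0,0,0],[0,0,0],[0,0,0],[0,0,0]], "gripper": [1,1,1,1]}}

```text
t: 21.85
eef_pos: [0.5903, -0.2946, 0.1794]
tool_rot: [0.703, 0.091, 0.699, -0.096]
contact_force: [0.5, 0.2, -0.6]
gripper_width: 1.001
```

```bash
python3 -c "
from h import *
to(588,-295.5,42,-15)
c=bot.read_camera('wrist');cv2.imwrite('pics/w18.png',c['color'][:,:,::-1])
print(proj(c,[.588,-.2955,.125]),proj(c,[.588,-.2955,.029]))
"
```

```text
t 21.85 pos [ 590.3 -294.6  179.4] xaxis [ 0.004 -0.008 -1.   ] jaw az -15.2 q [ 0.63  0.49 -0.37  1.6   0.2   1.08 -0.06] F [ 0.5  0.2 -0.6] w 1.001
slide [  -2.3   -0.9 -137.4] turn [0.008 0.004 0.004] 1.0
[252.50990006 193.66480975] [253.24674903 163.309592  ]
```

View pics/w18.png

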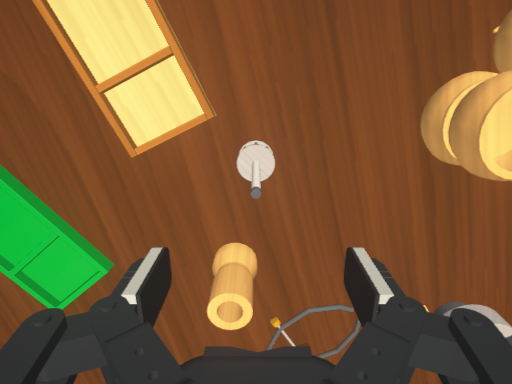

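The mechanism's nut is at (256,192), so it needs about a 2 mm correction in +x. The TCP already stands there, so I'm descending.

Call:
{"api": "drive_tool", "payload": {"slide": [[0,-1,-15],[0,-1,-50],[0,-1,-85],[0,-1,-115],[0,-1,-132],[0,-1,-137],[0,-1,-137],[0,-1,-137],[0,-1,-137],[0,-1,-137]], "turn": [[0.008,0.004,0],[0.008,0.004,0],[0.008,0.004,0],[0.008,0.004,0],[0.008,0.004,0],[0.008,0.004,0],[0.008,0.004,0],[0.008,0.004,0],[0.008,0.004,0],[0.008,0.004,0]], "gripper": [1,1,1,1,1,1,0.6,0.3,0,0]}}

```text
t: 22.9
eef_pos: [0.5914, -0.295, 0.0441]
tool_rot: [0.702, 0.093, 0.7, -0.093]
contact_force: [-0.6, -0.5, -0.6]
gripper_width: 0.328
```

Call:
{"api": "drive_tool", "payload": {"slide": [[0,0,0],[0,0,0],[0,0,0],[0,0,0],[0,0,0],[0,0,0]], "turn": [[0,0,0],[0,0,0],[0,0,0],[0,0,0],[0,0,0],[0,0,0]], "gripper": [0,0,0,0,0,0]}}

```text
t: 23.5
eef_pos: [0.5918, -0.2952, 0.0445]
tool_rot: [0.702, 0.093, 0.7, -0.094]
contact_force: [-0.3, -0.7, 4.3]
gripper_width: 0.079
```

```bash
python3 -c "
from h import *
to(437.8,94,120,-15)
c=bot.read_camera('wrist')
d=bot.read_camera('scene')
b=cv2.resize(d['color'][190:290,180:300,::-1],None,fx=3.84,fy=3.84)
cv2.imwrite('pics/w19.png',np.hstack([c['color'][:,100:420,::-1],b[:384]]))
"
```

```text
t 23.5 pos [ 591.8 -295.2   44.5] xaxis [ 0.003 -0.002 -1.   ] jaw az -15.1 q [ 0.61  0.64 -0.34  1.69  0.27  0.85 -0.11] F [-0.3 -0.7  4.3] w 0.079
slide [-154.   389.2   75.5] turn [0.002 0.003 0.002] 0.0
```

View pics/w19.png

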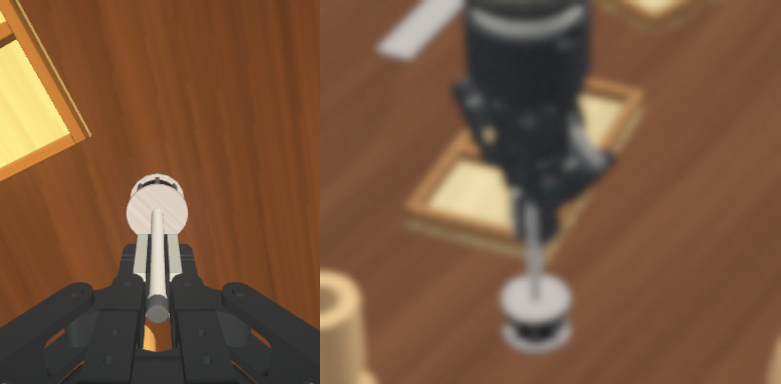

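Call:
{"api": "drive_tool", "payload": {"slide": [[0,0,0],[0,0,10],[0,0,35],[0,0,60],[0,0,72],[-6,15,75],[-18,45,75],[-32,82,75],[-48,122,75],[-63,160,75]], "turn": [[0,0,0],[0,0,0],[0,0,0],[0,0,0],[0,0,0],[0,0,0],[0,0,0],[0,0,0],[0,0,0],[0,0,0]], "gripper": [0,0,0,0,0,0,0,0,0,0], "squeeze": 60}}

```text
t: 24.6
eef_pos: [0.5262, -0.1323, 0.1182]
tool_rot: [0.701, 0.093, 0.701, -0.093]
contact_force: [0.4, 0.5, -0.2]
gripper_width: 0.076
```

Call:
{"api": "drive_tool", "payload": {"slide": [[-16,40,0],[-32,80,0],[-47,118,0],[-61,155,0],[-74,187,0],[-83,212,0],[-88,224,0],[-89,226,0],[-89,226,0]], "turn": [[0,0,0],[0,0,0],[0,0,0],[0,0,0],[0,0,0],[0,0,0],[0,0,0],[0,0,0],[0,0,0]], "gripper": [0,0,0,0,0,0,0,0,0]}}

```text
t: 25.5
eef_pos: [0.4368, 0.093, 0.1178]
tool_rot: [0.701, 0.092, 0.701, -0.093]
contact_force: [-0.3, 1.0, -1.5]
gripper_width: 0.076
```

```bash
python3 -c "
from h import *
to(437.8,94,50.5,-15)
c=bot.read_camera('wrist')
d=bot.read_camera('scene')
b=cv2.resize(d['color'][120:220,220:340,::-1],None,fx=3.84,fy=3.84)
cv2.imwrite('pics/w20.png',np.hstack([c['color'][:,100:420,::-1],b[:384]]))
"
```

```text
t 25.5 pos [436.8  93.  117.8] xaxis [-0.    -0.001 -1.   ] jaw az -15.1 q [ 0.14  0.26 -0.55  2.13  0.19  0.8  -0.8 ] F [-0.3  1.  -1.5] w 0.076
slide [  1.    1.  -67.3] turn [ 0.001 -0.     0.002] 0.0
```

View pics/w20.png

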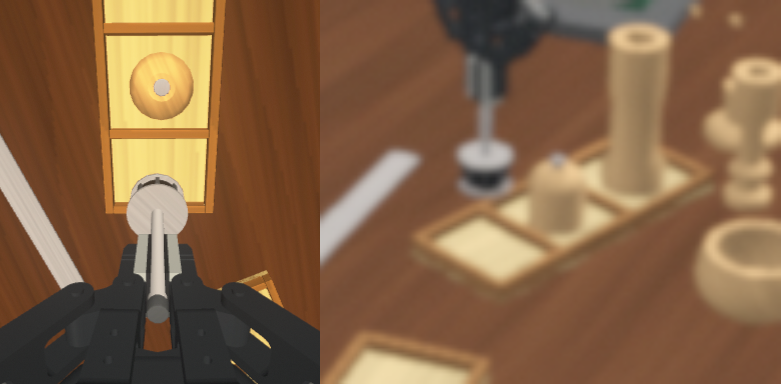

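Call:
{"api": "drive_tool", "payload": {"slide": [[1,1,-12],[1,1,-32],[1,1,-50],[1,1,-60],[1,1,-64],[1,1,-65.5],[1,1,-65.5]], "turn": [[0,0,0],[0,0,0],[0,0,0],[0,0,0],[0,0,0],[0,0,0],[0,0,0]], "gripper": [0,0,0,0,0,0,0]}}

```text
t: 26.3
eef_pos: [0.4387, 0.0933, 0.0526]
tool_rot: [0.701, 0.093, 0.701, -0.094]
contact_force: [-0.2, -0.3, -1.1]
gripper_width: 0.071
```

Call:
{"api": "drive_tool", "payload": {"slide": [[0,0,-1],[0,0,-2],[0,0,-2]], "turn": [[0,0,0],[0,0,0],[0,0,0]], "gripper": [0,0,0]}}

```text
t: 26.6
eef_pos: [0.4389, 0.0933, 0.0509]
tool_rot: [0.701, 0.093, 0.7, -0.094]
contact_force: [0.4, -0.3, -0.6]
gripper_width: 0.073
```

```bash
python3 -c "
from h import *
st()
c=bot.read_camera('wrist')
d=bot.read_camera('scene')
b=cv2.resize(d['color'][120:220,220:340,::-1],None,fx=3.84,fy=3.84)
cv2.imwrite('pics/w21.png',np.hstack([c['color'][:,100:420,::-1],b[:384]]))
"
```

```text
t 26.6 pos [438.9  93.3  50.9] xaxis [ 0.001 -0.001 -1.   ] jaw az -15.2 q [ 0.08  0.37 -0.51  2.18  0.3   0.65 -0.9 ] F [ 0.4 -0.3 -0.6] w 0.073
```

View pics/w21.png

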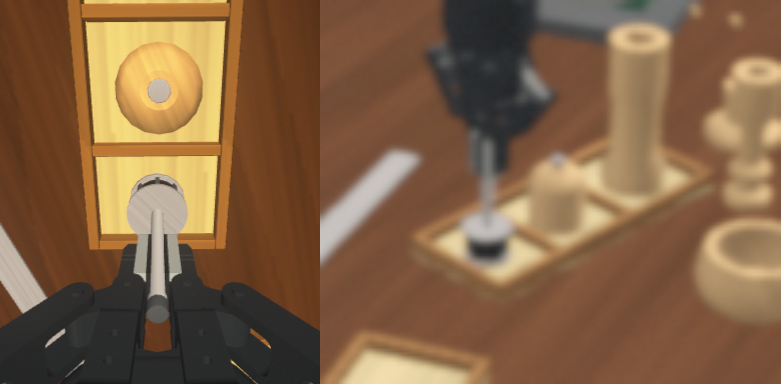

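Call:
{"api": "drive_tool", "payload": {"slide": [[0,0,-1],[0,0,-1.5],[0,0,-1.5]], "turn": [[0,0,0],[0,0,0],[0,0,0]], "gripper": [0,0,0]}}

```text
t: 27.0
eef_pos: [0.4393, 0.0935, 0.0504]
tool_rot: [0.702, 0.093, 0.7, -0.094]
contact_force: [-3.6, -1.3, 13.8]
gripper_width: 0.072
```

Call:
{"api": "drive_tool", "payload": {"slide": [[0,0,0.5],[0,0,0.5],[0,0,0.5],[0,0,0.5],[0,0,0.5],[0,0,10],[0,0,40],[0,0,80],[0,0,115],[0,0,130]], "turn": [[0,0,0],[0,0,0],[0,0,0],[0,0,0],[0,0,0],[0,0,0],[0,0,0],[0,0,0],[0,0,0],[0,0,0]], "gripper": [0.15,0.4,0.5,0.5,0.5,0.5,0.5,0.6,0.8,1], "squeeze": 45}}

```text
t: 28.0
eef_pos: [0.4409, 0.0943, 0.1843]
tool_rot: [0.703, 0.094, 0.698, -0.094]
contact_force: [0.8, -0.1, -0.1]
gripper_width: 0.91
```

```bash
python3 -c "
from h import *
st()
c=bot.read_camera('wrist')
d=bot.read_camera('scene')
b=cv2.resize(d['color'][120:220,220:340,::-1],None,fx=3.84,fy=3.84)
cv2.imwrite('pics/w22.png',np.hstack([c['color'][:,100:420,::-1],b[:384]]))
to(529,406,170,70);to(529,406,170,20)
"
```

```text
t 28.0 pos [440.9  94.3 184.3] xaxis [ 0.007 -0.001 -1.   ] jaw az -15.2 q [ 0.18  0.16 -0.58  2.06  0.11  0.95 -0.72] F [ 0.8 -0.1 -0.1] w 0.91
t 28.1 pos [441.   94.1 183.3] xaxis [ 0.007 -0.001 -1.   ] jaw az -15.2 q [ 0.18  0.16 -0.58  2.06  0.12  0.94 -0.73] F [ 0.6 -0.3 -0.6] w 0.997
slide [ 88.  311.9 -13.3] turn [-0.005  0.007  1.488] 85.0
t 28.1 pos [441.   94.1 183.3] xaxis [ 0.007 -0.001 -1.   ] jaw az -15.2 q [ 0.18  0.16 -0.58  2.06  0.12  0.94 -0.73] F [ 0.6 -0.3 -0.6] w 0.997
slide [ 88.  311.9 -13.3] turn [-0.001  0.007  0.615] 35.0
```

View pics/w22.png

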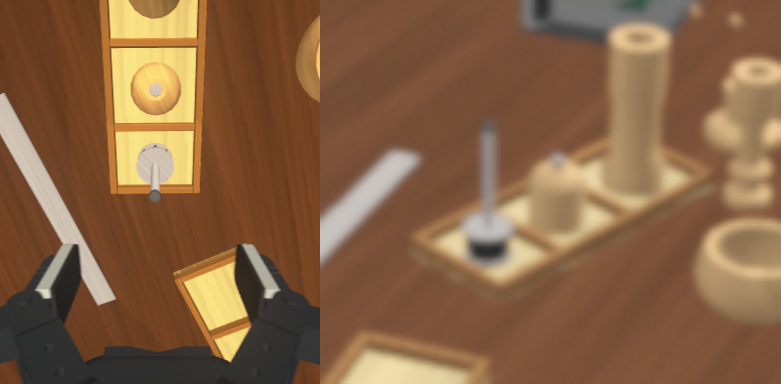

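The mill kit is complete and upright: body, head and mechanism are each in their compartment. Next is the candlestick foot.

Call:
{"api": "drive_tool", "payload": {"slide": [[4,14,0],[14,48,0],[26,92,0],[39,138,0],[52,184,0],[65,230,0],[76,270,0],[84,298,-5],[88,312,-15],[88,312,-20]], "turn": [[0,0,0.05],[0,0,0.13],[0,0.007,0.21],[0,0.007,0.29],[0,0.007,0.37],[0,0.007,0.45],[0,0.007,0.53],[0,0.007,0.61],[0,0.007,0.68],[0,0.007,0.7]], "gripper": [1,1,1,1,1,1,1,1,1,1]}}

```text
t: 29.1
eef_pos: [0.5268, 0.4093, 0.1605]
tool_rot: [0.689, -0.153, 0.691, 0.156]
contact_force: [-0.0, -0.4, 0.0]
gripper_width: 1.001
```

```bash
python3 -c "
from h import *
to(529,406,-16,25)
c=bot.read_camera('wrist');cv2.imwrite('pics/w23.png',c['color'][:,:,::-1])
print(proj(c,[.529,.406,.052]),c['R'][:2].round(2))
"
```

```text
t 29.1 pos [526.8 409.3 160.5] xaxis [-0.004  0.002 -1.   ] jaw az 25.3 q [-0.27  0.6  -0.71  1.57  0.41  1.13 -0.63] F [-0.  -0.4  0. ] w 1.001
slide [   2.2   -3.3 -176.5] turn [-0.002 -0.004 -0.005] 0.0
[257.2821358  177.20088613] [[ 0.9   0.43 -0.  ]
 [ 0.41 -0.86  0.32]]
```

View pics/w23.png

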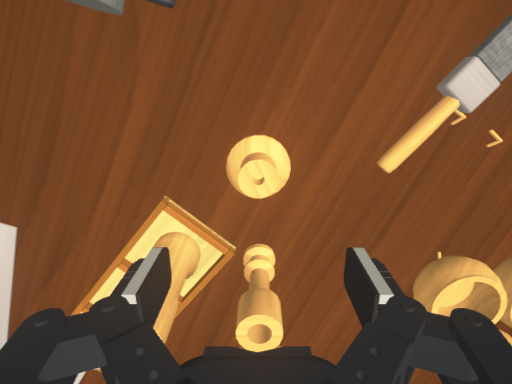

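The foot's dowel hole is at (259,180), about 3 mm from the prediction. Correcting and descending.

Call:
{"api": "drive_tool", "payload": {"slide": [[2,-2,-10],[4.5,-4.5,-40],[4.5,-4.5,-80],[4.5,-4.5,-120],[4.5,-4.5,-150],[4.5,-4.5,-168],[4.5,-4.5,-175],[4.5,-4.5,-176],[4.5,-4.5,-176]], "turn": [[0,0,0],[0,-0.004,0],[0,-0.004,0],[0,-0.004,0],[0,-0.004,0],[0,-0.004,0],[0,-0.004,0],[0,-0.004,0],[0,-0.004,0]], "gripper": [1,1,1,1,1,1,1,1,1]}}

```text
t: 30.05
eef_pos: [0.5322, 0.4032, -0.0147]
tool_rot: [0.691, -0.153, 0.69, 0.154]
contact_force: [-0.7, -0.6, 1.0]
gripper_width: 1.003
```

Call:
{"api": "drive_tool", "payload": {"slide": [[0,0,0],[0,0,0],[0,0,0],[0,0,0],[0,0,0],[0,0,0],[0,0,0]], "turn": [[0,0,0],[0,0,0],[0,0,0],[0,0,0],[0,0,0],[0,0,0],[0,0,0]], "gripper": [0.6,0.3,0.3,0.3,0.3,0.3,0.3]}}

```text
t: 30.75
eef_pos: [0.5326, 0.4036, -0.0137]
tool_rot: [0.691, -0.153, 0.689, 0.154]
contact_force: [-0.1, -0.5, 6.1]
gripper_width: 0.455
```

```bash
python3 -c "
from h import *
st()
c=bot.read_camera('wrist');cv2.imwrite('pics/w24.png',c['color'][:,:,::-1])
"
```

```text
t 30.75 pos [532.6 403.6 -13.7] xaxis [ 0.002  0.002 -1.   ] jaw az 25.1 q [-0.33  0.79 -0.61  1.68  0.57  0.85 -0.74] F [-0.1 -0.5  6.1] w 0.455
```

View pics/w24.png

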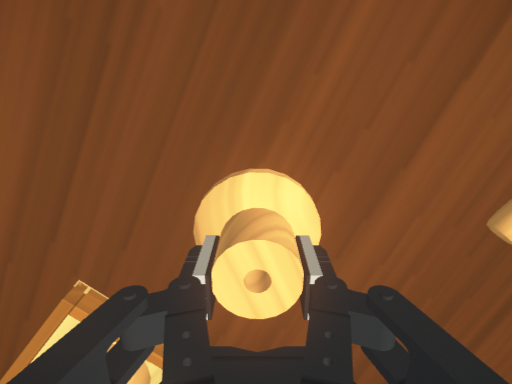

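Call:
{"api": "drive_tool", "payload": {"slide": [[0,0,8],[0,0,30],[0,0,60],[0,0,95],[0,0,130],[0,0,155],[0,0,168],[0,0,170]], "turn": [[0,0,0],[0,0,0],[0,0,0],[0,0,0],[0,0,0],[0,0,0],[0,0,0],[0,0,0]], "gripper": [0.3,0.3,0.3,0.3,0.3,0.3,0.3,0.3]}}

```text
t: 31.6
eef_pos: [0.5332, 0.4042, 0.158]
tool_rot: [0.692, -0.153, 0.689, 0.155]
contact_force: [0.0, -0.5, -1.3]
gripper_width: 0.453
```

```bash
python3 -c "
from h import *
to(482.2,-115.3,150,25)
c=bot.read_camera('wrist');cv2.imwrite('pics/w25.png',c['color'][:,:,::-1])
"
```

```text
t 31.6 pos [533.2 404.2 158. ] xaxis [ 0.004  0.004 -1.   ] jaw az 25.1 q [-0.26  0.6  -0.71  1.58  0.42  1.12 -0.63] F [ 0.  -0.5 -1.3] w 0.453
slide [ -51.  -519.5   -8. ] turn [-0.004  0.004 -0.002] 0.0
```

View pics/w25.png

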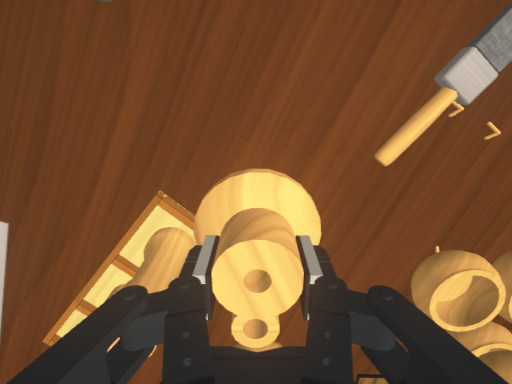

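Call:
{"api": "drive_tool", "payload": {"slide": [[-1,-12,0],[-4,-42,0],[-8,-82,0],[-12,-124,0],[-16,-167,0],[-21,-210,0],[-25,-253,0],[-29,-296,0],[-34,-340,0],[-38,-383,0]], "turn": [[0,0,0],[0,0,0],[0,0,0],[0,0,0],[0,0,0],[0,0,0],[0,0,0],[0,0,0],[0,0,0],[0,0,0]], "gripper": [0.3,0.3,0.3,0.3,0.3,0.3,0.3,0.3,0.3,0.3]}}

```text
t: 32.65
eef_pos: [0.4926, 0.0175, 0.1552]
tool_rot: [0.69, -0.153, 0.69, 0.154]
contact_force: [0.9, -0.1, -1.3]
gripper_width: 0.451
```

```bash
python3 -c "
from h import *
to(482.2,-115.3,30,25)
"
```

```text
t 32.65 pos [492.6  17.5 155.2] xaxis [-0.     0.002 -1.   ] jaw az 25.1 q [ 0.46  0.31 -0.73  1.99  0.25  0.93  0.04] F [ 0.9 -0.1 -1.3] w 0.451
slide [ -10.4 -132.8 -125.2] turn [-0.002 -0.    -0.001] 0.0
```

Call:
{"api": "drive_tool", "payload": {"slide": [[-3,-40,0],[-6,-80,0],[-9,-112,-5],[-10,-130,-20],[-10.4,-132.8,-50],[-10.4,-132.8,-85],[-10.4,-132.8,-112],[-10.4,-132.8,-125],[-10.4,-132.8,-125]], "turn": [[0,0,0],[0,0,0],[0,0,0],[0,0,0],[0,0,0],[0,0,0],[0,0,0],[0,0,0],[0,0,0]], "gripper": [0.3,0.3,0.3,0.3,0.3,0.3,0.3,0.3,0.3]}}

```text
t: 33.55
eef_pos: [0.4799, -0.1143, 0.0278]
tool_rot: [0.689, -0.152, 0.692, 0.155]
contact_force: [-0.3, -0.6, -1.2]
gripper_width: 0.458
```

```bash
python3 -c "
from h import *
to(482.2,-115.3,-7.5,25)
c=bot.read_camera('wrist')
d=bot.read_camera('scene')
b=cv2.resize(d['color'][180:280,170:290,::-1],None,fx=3.84,fy=3.84)
cv2.imwrite('pics/w26.png',np.hstack([c['color'][:,100:420,::-1],b[:384]]))
"
```

```text
t 33.55 pos [ 479.9 -114.3   27.8] xaxis [-0.005  0.004 -1.   ] jaw az 25.1 q [ 0.58  0.49 -0.58  2.08  0.42  0.68  0.17] F [-0.3 -0.6 -1.2] w 0.458
slide [  2.3  -1.  -35.3] turn [-0.004 -0.005 -0.002] 0.0
```

View pics/w26.png

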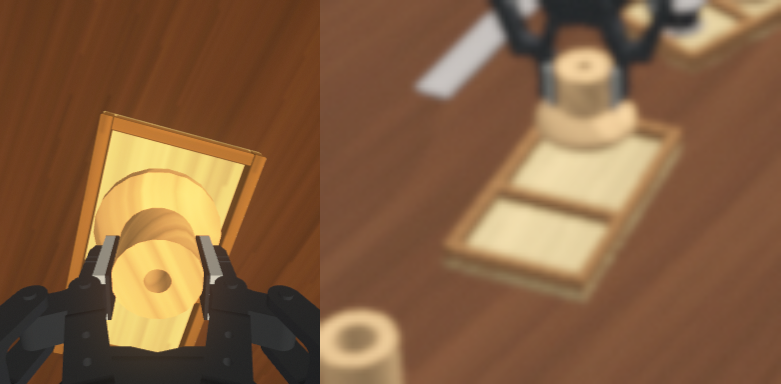

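Call:
{"api": "drive_tool", "payload": {"slide": [[2.3,-1,-8],[2.3,-1,-18],[2.3,-1,-26],[2.3,-1,-28],[2.3,-1,-28]], "turn": [[0,-0.005,0],[-0.004,-0.005,0],[-0.004,-0.005,0],[-0.004,-0.005,0],[-0.004,-0.005,0]], "gripper": [0.3,0.3,0.3,0.3,0.3]}}

```text
t: 34.15
eef_pos: [0.4843, -0.1156, 0.0019]
tool_rot: [0.691, -0.155, 0.689, 0.153]
contact_force: [-0.6, 0.3, -0.9]
gripper_width: 0.457
```

```bash
python3 -c "
from h import *
to(482.2,-115.3,-7.5,25)
c=bot.read_camera('wrist')
d=bot.read_camera('scene')
b=cv2.resize(d['color'][180:280,170:290,::-1],None,fx=3.84,fy=3.84)
cv2.imwrite('pics/w27.png',np.hstack([c['color'][:,100:420,::-1],b[:384]]))
"
```

```text
t 34.15 pos [ 484.3 -115.6    1.9] xaxis [ 0.004 -0.002 -1.   ] jaw az 25.1 q [ 0.55  0.54 -0.54  2.09  0.47  0.63  0.12] F [-0.6  0.3 -0.9] w 0.457
slide [-2.1  0.3 -9.4] turn [ 0.002  0.004 -0.002] 0.0
```

View pics/w27.png

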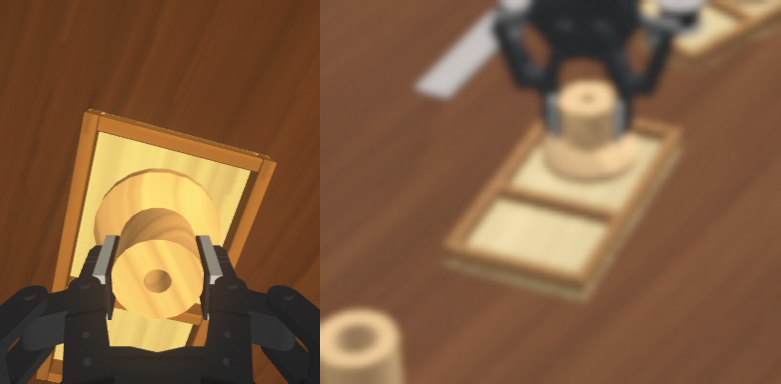

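Call:
{"api": "drive_tool", "payload": {"slide": [[-1,0,-4],[-1.5,0.3,-7],[-1.5,0.3,-8],[-1.5,0.3,-8]], "turn": [[0,0,0],[0.002,0.004,0],[0.002,0.004,0],[0.002,0.004,0]], "gripper": [0.3,0.3,0.3,0.3]}}

```text
t: 34.65
eef_pos: [0.4832, -0.1154, -0.0058]
tool_rot: [0.69, -0.154, 0.69, 0.154]
contact_force: [0.3, -0.4, -2.4]
gripper_width: 0.454
```

Call:
{"api": "drive_tool", "payload": {"slide": [[0,0,-1],[0,0,-2],[0,0,-2]], "turn": [[0,0,0],[0,0,0],[0,0,0]], "gripper": [0.3,0.3,0.3]}}

```text
t: 34.95
eef_pos: [0.4833, -0.1154, -0.0077]
tool_rot: [0.69, -0.154, 0.69, 0.154]
contact_force: [-0.3, -0.1, 0.0]
gripper_width: 0.454
```

Call:
{"api": "drive_tool", "payload": {"slide": [[0,0,-0.7],[0,0,-1],[0,0,-1]], "turn": [[0,0,0],[0,0,0],[0,0,0]], "gripper": [0.3,0.3,0.3]}}

```text
t: 35.25
eef_pos: [0.4833, -0.1155, -0.0078]
tool_rot: [0.69, -0.154, 0.69, 0.153]
contact_force: [-5.0, -0.2, 12.6]
gripper_width: 0.457
```

Seated on the floor with 12.6 N. Opening and rising.

Call:
{"api": "drive_tool", "payload": {"slide": [[0,0,0.5],[0,0,0.5],[0,0,0.5],[0,0,0.5],[0,0,5],[0,0,30],[0,0,70],[0,0,115],[0,0,160],[0,0,190]], "turn": [[0,0,0],[0,0,0],[0,0,0],[0,0,0],[0,0,0],[0,0,0],[0,0,0],[0,0,0],[0,0,0],[0,0,0]], "gripper": [0.5,0.75,0.8,0.8,0.8,0.8,0.8,0.8,1,1]}}

```text
t: 36.25
eef_pos: [0.4842, -0.1153, 0.1856]
tool_rot: [0.691, -0.155, 0.689, 0.153]
contact_force: [0.4, 0.9, 0.0]
gripper_width: 1.003
```

```bash
python3 -c "
from h import *
to(580.5,297,180,25)
c=bot.read_camera('wrist')
d=bot.read_camera('scene')
b=cv2.resize(d['color'][140:260,200:340,::-1],None,fx=3.2,fy=3.2)
cv2.imwrite('pics/w28.png',np.hstack([c['color'][:,100:420,::-1],b[:384]]))
"
```

```text
t 36.25 pos [ 484.2 -115.3  185.6] xaxis [ 0.004 -0.002 -1.   ] jaw az 25.1 q [ 0.71  0.27 -0.7   1.95  0.21  0.99  0.35] F [0.4 0.9 0. ] w 1.003
slide [ 96.3 412.3  -5.6] turn [ 0.002  0.004 -0.002] 0.0
```

View pics/w28.png

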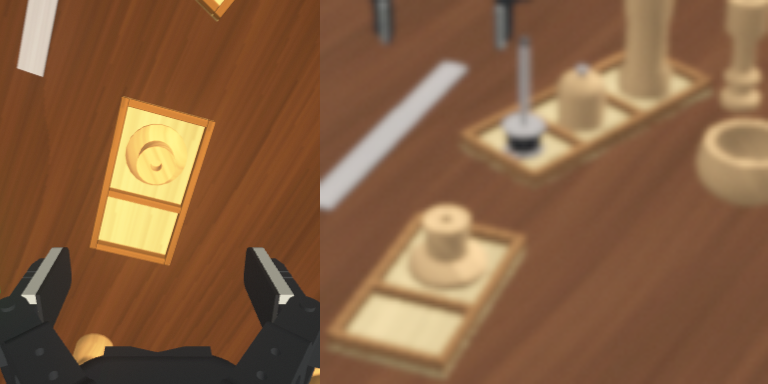

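The foot is upright in the wide compartment. The last part is the stem.

Call:
{"api": "drive_tool", "payload": {"slide": [[3,12,0],[11,46,0],[21,90,0],[31,134,0],[42,178,0],[52,222,0],[62,266,0],[72,310,0],[82,350,0],[91,388,0]], "turn": [[0,0,-0.06],[0,0,-0.18],[0,0,-0.3],[0,0,-0.42],[0,0,-0.54],[0,0,-0.66],[0,0,-0.78],[0,0,-0.9],[0,0,-1.02],[0,0,-1.13]], "gripper": [1,1,1,1,1,1,1,1,1,1]}}

```text
t: 37.35
eef_pos: [0.5768, 0.2741, 0.1856]
tool_rot: [0.666, 0.238, 0.664, -0.245]
contact_force: [1.0, -0.1, 1.1]
gripper_width: 0.996
```

Call:
{"api": "drive_tool", "payload": {"slide": [[5,22,0],[5,24,0],[5,24,0]], "turn": [[0,0,0],[0,0,0],[0,0,0]], "gripper": [1,1,1]}}

```text
t: 37.65
eef_pos: [0.581, 0.2984, 0.1843]
tool_rot: [0.665, 0.237, 0.665, -0.244]
contact_force: [0.2, -0.6, -0.5]
gripper_width: 0.997
```

```bash
python3 -c "
from h import *
to(580.5,297,52,-40)
c=bot.read_camera('wrist');cv2.imwrite('pics/w29.png',c['color'][:,:,::-1])
print(proj(c,[.5805,.297,.125]),c['R'][:2].round(2))
"
```

```text
t 37.65 pos [581.  298.4 184.3] xaxis [-0.003 -0.011 -1.   ] jaw az -39.8 q [-0.18  0.52 -0.56  1.59  0.3   1.13 -1.5 ] F [ 0.2 -0.6 -0.5] w 0.997
slide [  -0.5   -1.4 -132.3] turn [ 0.011 -0.003 -0.004] 1.0
[255.68275044 191.90428379] [[ 0.77 -0.64  0.  ]
 [-0.6  -0.72  0.33]]
```

View pics/w29.png

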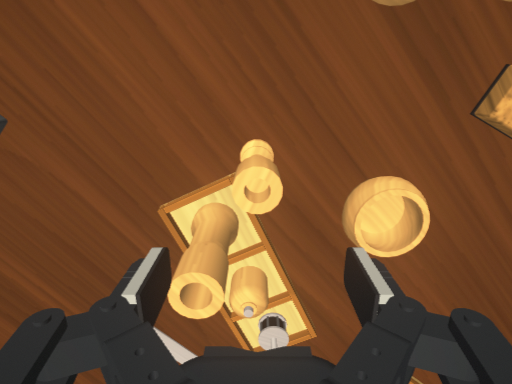

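Call:
{"api": "drive_tool", "payload": {"slide": [[0.5,-0.5,-12],[0.5,-0.5,-45],[0.5,-0.5,-85],[0.5,-0.5,-115],[0.5,-0.5,-129],[0.5,-0.5,-132],[0.5,-0.5,-132],[0.5,-0.5,-132],[0.5,-0.5,-132],[0.5,-0.5,-132]], "turn": [[0.011,-0.003,0],[0.011,-0.003,0],[0.011,-0.003,0],[0.011,-0.003,0],[0.011,-0.003,0],[0.011,-0.003,0],[0.011,-0.003,0],[0.011,-0.003,0],[0.011,-0.003,0],[0.011,-0.003,0]], "gripper": [1,1,1,1,1,1,1,0.6,0.3,0.3]}}

```text
t: 38.7
eef_pos: [0.5826, 0.2969, 0.0538]
tool_rot: [0.665, 0.242, 0.664, -0.241]
contact_force: [-0.3, 0.2, -0.6]
gripper_width: 0.513
```

Call:
{"api": "drive_tool", "payload": {"slide": [[0,0,0],[0,0,0],[0,0,0],[0,0,0],[0,0,0]], "turn": [[0,0,0],[0,0,0],[0,0,0],[0,0,0],[0,0,0]], "gripper": [0.3,0.3,0.3,0.3,0.3]}}

```text
t: 39.2
eef_pos: [0.5827, 0.297, 0.0539]
tool_rot: [0.666, 0.242, 0.664, -0.241]
contact_force: [0.5, 0.1, 1.7]
gripper_width: 0.478
```

```bash
python3 -c "
from h import *
st()
c=bot.read_camera('wrist')
d=bot.read_camera('scene')
b=cv2.resize(d['color'][110:230,260:400,::-1],None,fx=3.2,fy=3.2)
cv2.imwrite('pics/w30.png',np.hstack([c['color'][:,100:420,::-1],b[:384]]))
"
```

```text
t 39.2 pos [582.7 297.   53.9] xaxis [ 0.003  0.    -1.   ] jaw az -39.9 q [-0.21  0.65 -0.51  1.7   0.39  0.89 -1.57] F [0.5 0.1 1.7] w 0.478
```

View pics/w30.png

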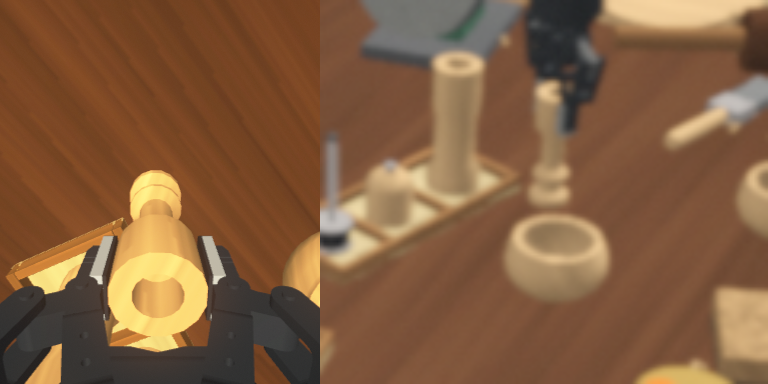

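Call:
{"api": "drive_tool", "payload": {"slide": [[0,0,8],[0,0,30],[0,0,60],[0,0,85],[0,0,95],[-2,-12,95],[-7,-42,95],[-14,-84,95],[-21,-127,95],[-28,-170,95]], "turn": [[0,0,0],[0,0,0],[0,0,0],[0,0,0],[0,0,0],[0,0,0],[0,0,0],[0,0,0],[0,0,0],[0,0,0]], "gripper": [0.3,0.3,0.3,0.3,0.3,0.3,0.3,0.3,0.3,0.3]}}

```text
t: 40.3
eef_pos: [0.5528, 0.1238, 0.147]
tool_rot: [0.665, 0.241, 0.665, -0.242]
contact_force: [1.4, 0.3, -0.8]
gripper_width: 0.484
```

```bash
python3 -c "
from h import *
to(498.7,-204.8,148,-40)
"
```

```text
t 40.3 pos [552.8 123.8 147. ] xaxis [-0.    -0.001 -1.   ] jaw az -39.9 q [ 0.11  0.41 -0.55  1.84  0.26  0.96 -1.26] F [ 1.4  0.3 -0.8] w 0.484
slide [ -54.1 -328.6    1. ] turn [ 0.001 -0.    -0.002] 0.0
```

Call:
{"api": "drive_tool", "payload": {"slide": [[-7,-42,1],[-14,-84,1],[-21,-127,1],[-28,-170,1],[-35,-213,1],[-42,-255,1],[-49,-295,1],[-53,-320,1],[-54,-328.6,1],[-54,-328.6,1]], "turn": [[0,0,0],[0,0,0],[0,0,0],[0,0,0],[0,0,0],[0,0,0],[0,0,0],[0,0,0],[0,0,0],[0,0,0]], "gripper": [0.3,0.3,0.3,0.3,0.3,0.3,0.3,0.3,0.3,0.3]}}

```text
t: 41.3
eef_pos: [0.4972, -0.2061, 0.1467]
tool_rot: [0.663, 0.242, 0.665, -0.243]
contact_force: [-0.4, 0.4, -0.7]
gripper_width: 0.481
```

```bash
python3 -c "
from h import *
to(498.7,-204.8,60,-40)
c=bot.read_camera('wrist')
d=bot.read_camera('scene')
b=cv2.resize(d['color'][160:280,160:300,::-1],None,fx=3.2,fy=3.2)
cv2.imwrite('pics/w31.png',np.hstack([c['color'][:,100:420,::-1],b[:384]]))
"
```

```text
t 41.3 pos [ 497.2 -206.1  146.7] xaxis [-0.003 -0.    -1.   ] jaw az -40.1 q [ 0.65  0.35 -0.45  1.91  0.19  0.93 -0.6 ] F [-0.4  0.4 -0.7] w 0.481
slide [  1.5   1.3 -86.7] turn [ 0.    -0.003  0.001] 0.0
```

View pics/w31.png

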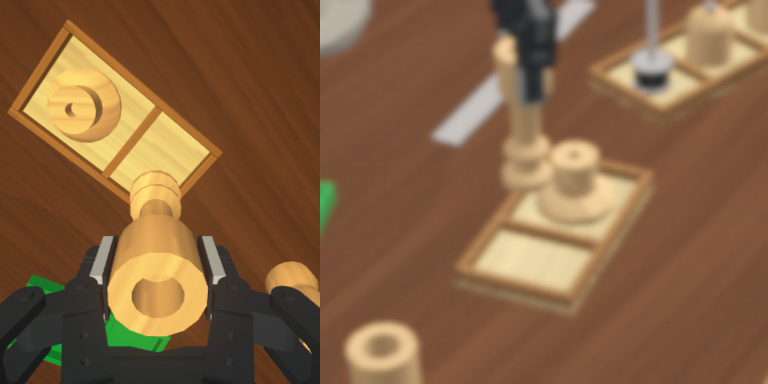

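Call:
{"api": "drive_tool", "payload": {"slide": [[1.5,1.3,-12],[1.5,1.3,-35],[1.5,1.3,-58],[1.5,1.3,-74],[1.5,1.3,-82],[1.5,1.3,-84.5],[1.5,1.3,-84.5]], "turn": [[0,-0.003,0],[0,-0.003,0],[0,-0.003,0],[0,-0.003,0],[0,-0.003,0],[0,-0.003,0],[0,-0.003,0]], "gripper": [0.3,0.3,0.3,0.3,0.3,0.3,0.3]}}

```text
t: 42.1
eef_pos: [0.5003, -0.2012, 0.0628]
tool_rot: [0.665, 0.241, 0.664, -0.24]
contact_force: [0.1, -0.5, -0.1]
gripper_width: 0.481
```

```bash
python3 -c "
from h import *
to(498.7,-204.8,60,-40)
c=bot.read_camera('wrist')
d=bot.read_camera('scene')
b=cv2.resize(d['color'][160:280,160:300,::-1],None,fx=3.2,fy=3.2)
cv2.imwrite('pics/w32.png',np.hstack([c['color'][:,100:420,::-1],b[:384]]))
"
```

```text
t 42.1 pos [ 500.3 -201.2   62.8] xaxis [ 0.002  0.001 -1.   ] jaw az -39.8 q [ 0.6   0.46 -0.42  1.97  0.27  0.76 -0.67] F [ 0.1 -0.5 -0.1] w 0.481
slide [-1.6 -3.6 -2.8] turn [-0.001  0.002 -0.004] 0.0
```

View pics/w32.png

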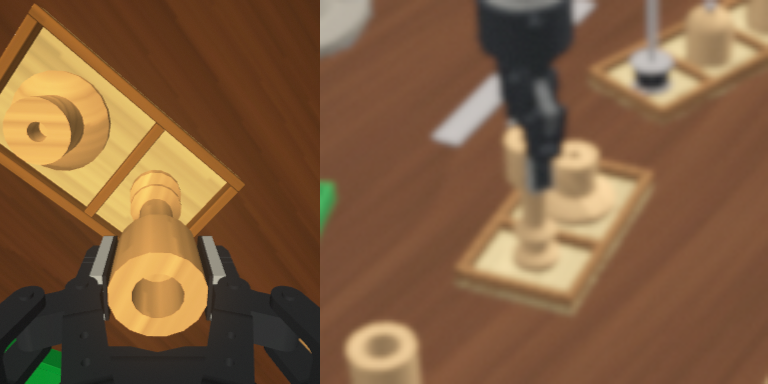

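Call:
{"api": "drive_tool", "payload": {"slide": [[-0.8,-1.8,-0.5],[-1.6,-3.6,-1.5],[-1.6,-3.6,-2.5],[-1.6,-3.6,-2.5]], "turn": [[0,0.002,0],[0,0.002,0],[0,0.002,0],[0,0.002,0]], "gripper": [0.3,0.3,0.3,0.3]}}

```text
t: 42.6
eef_pos: [0.499, -0.2056, 0.0611]
tool_rot: [0.665, 0.241, 0.664, -0.241]
contact_force: [-0.9, 0.6, -1.0]
gripper_width: 0.481
```

Call:
{"api": "drive_tool", "payload": {"slide": [[0,0,-0.7],[0,0,-1.3],[0,0,-1.3]], "turn": [[0,0,0],[0,0,0],[0,0,0]], "gripper": [0.3,0.3,0.3]}}

```text
t: 42.9
eef_pos: [0.4991, -0.2055, 0.0599]
tool_rot: [0.665, 0.241, 0.664, -0.241]
contact_force: [-0.0, 0.3, 1.3]
gripper_width: 0.481
```

Call:
{"api": "drive_tool", "payload": {"slide": [[0,0,-0.5],[0,0,-0.8],[0,0,-0.8]], "turn": [[0,0,0],[0,0,0],[0,0,0]], "gripper": [0.3,0.3,0.3]}}

```text
t: 43.2
eef_pos: [0.4992, -0.2054, 0.0598]
tool_rot: [0.665, 0.241, 0.664, -0.241]
contact_force: [-2.4, 1.1, 9.0]
gripper_width: 0.483
```

Seated. Releasing and moving up and away.

Call:
{"api": "drive_tool", "payload": {"slide": [[0,0,0.4],[0,0,0.4],[0,0,0.4],[0,0,0.4],[0,0,5],[0,0,30],[0,0,70],[0,0,110],[0,0,130],[0,0,130]], "turn": [[0,0,0],[0,0,0],[0,0,0],[0,0,0],[0,0,0],[0,0,0],[0,0,0],[0,0,0],[0,0,0],[0,0,0]], "gripper": [0.5,0.7,0.8,0.8,0.8,0.8,0.8,0.8,0.8,0.8]}}

```text
t: 44.2
eef_pos: [0.5015, -0.206, 0.1936]
tool_rot: [0.668, 0.241, 0.662, -0.241]
contact_force: [0.0, 0.5, -0.1]
gripper_width: 0.806
```

Call:
{"api": "drive_tool", "payload": {"slide": [[0,-20,0],[0,-60,5],[0,-100,10],[0,-145,10],[0,-190,10],[0,-230,10],[0,-250,10],[0,-250,10]], "turn": [[0,0,0],[0,0,0],[0,0,0],[0,0,0],[0,0,0],[0,0,0],[0,0,0],[0,0,0]], "gripper": [0.8,0.8,0.8,0.8,0.8,0.8,0.8,0.8]}}

```text
t: 45.0
eef_pos: [0.4992, -0.4599, 0.2015]
tool_rot: [0.666, 0.242, 0.662, -0.243]
contact_force: [-0.3, 0.7, -0.2]
gripper_width: 0.798
```

```bash
python3 -c "
from h import *
st()
for n in ('scene','top'):
  c=bot.read_camera(n)['color'][:,:,::-1]
  c=c[110:300,150:390] if n=='scene' else c[90:240,80:460]
  cv2.imwrite(f'pics/end_{n}.png',cv2.resize(c,None,fx=2 if n=='top' else 3,fy=2 if n=='top' else 3,interpolation=2))
"
```

```text
t 45.0 pos [ 499.2 -459.9  201.5] xaxis [ 0.005 -0.003 -1.   ] jaw az -40.1 q [ 0.9   0.5  -0.35  1.53  0.18  1.14 -0.19] F [-0.3  0.7 -0.2] w 0.798
```

View pics/end_scene.png

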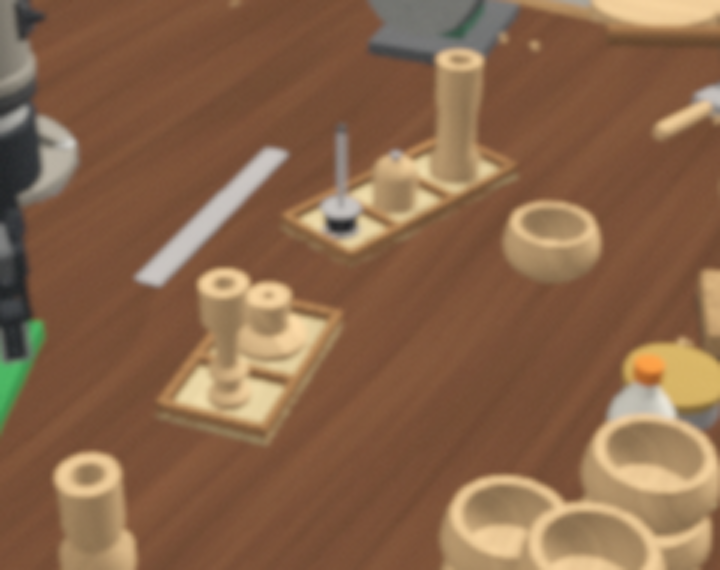

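View pics/end_top.png

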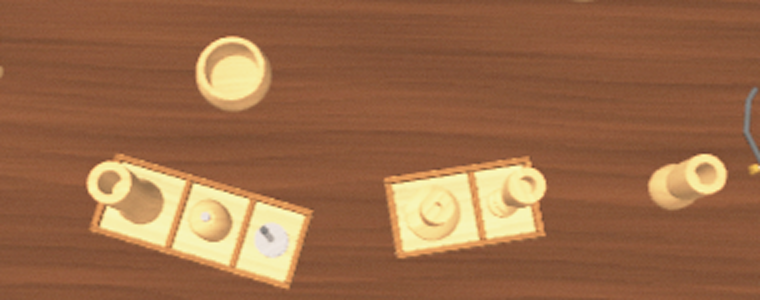

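All five parts stand upright in the right compartments in both views. The bowl and the short body are where they were, and the gripper is clear of everything. Handing in.

```bash
python3 -c "
from station import bot
print(bot.hand_in(),bot.get_obs()['t'])"
```

```text
the job is handed in; nothing more can be done
the job is handed in; nothing more can be done
```

Both kits are made up and the job is handed in, with about 45 s of the 134 s used. I placed the tall body, head and mechanism in the mill tray, then the foot and stem in the stick tray.

- **Last checks:** In the scene and top pictures all five parts stand upright in their own compartments. The short body and the bowl look unmoved, and the gripper was open and clear of everything.
- **TCP disagreement:** The pad tips sat about 35–40 mm behind the reported TCP. My first grip on the head therefore caught only its dome, and I set it back down upright and gripped it again lower. The tall body was carried with a shallow grip near its rim, but it was placed safely. I corrected for this offset in every later grasp.
- **Forces:** The highest force I read was about 25 N, when the head touched the tray floor. The others were set down at 17 N or less.

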